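# Stand the camera float in the drying stand, ballast end down

## Task

The camera float lying on the desk has just been resealed and must dry standing on its ballast end, but both its ends look alike. Pick it up level by its middle to feel which end is the heavy one, then lay it flat on the desk again and let go. Take it anew, stand it upright, heavy end down, on the rubber pad inside the saddle of the drying stand, and only then swing the stand's gate fully shut in front of it; do not drop the float, and leave the other things where they are.

Things in the scene. Friction and masses are not known exactly. Their poses are not given: they have to be found in the camera images.
- float: sealed camera float, 150 mm long, about 0.37 kg: round aluminium barrel 38 mm thick with a black hexagonal cap (44 mm across flats, 16 mm long) on each end, lying on cap flats, barrel 3 mm off the desk. Origin: centre of its underside; x along the barrel. Both ends look alike; a hidden 0.24 kg slug, its centre 29 mm from the middle, fills one half, which half varies; a light plug fills the other.
- float_mid (a point): centre of the float, on its axis, 75 mm from either end; 22 mm above the desk when it lies, 75 mm above the pad when it stands. Axes as the float's. Held level here, the slug pulls with a moment of about 0.07 N m towards the heavy end.
- stand: drying stand, fixed: grey base plate, 134 x 120 x 10 mm. Origin: on the desk under the pad's centre; x points from its open front to its back, z up. A post at the back carries a U-shaped aluminium saddle 54 to 72 mm above the desk: two arms along x, 46 mm apart inside, from x = -30 to +24 mm (back of the U), open in front and above. Only the gate's pin stands higher than 77 mm.
- stand_pad (a point): centre of the top of the round rubber pad (60 mm wide), 12 mm above the desk, midway between the saddle's arms: the float's axis belongs over it, within a few mm. Only the barrel passes between the arms, the caps do not: enter from the front, the lower cap a little above the pad.
- gate (a joint): angle (rad) of the swing gate, a steel bar 65 to 73 mm above the desk on an upright hinge at the front end of the saddle's left (+y) arm. 0 = shut, across the saddle's front along the stand's -y, at its stop; 1.57 = pointing straight forward (stand's -x); 2.3 = wide open to the left. Slight friction; it stays where it is left.
- gate_hinge (a point): point on the gate's hinge axis, at 84.5 mm above the desk.
- gate_pin (a point): on the upright round pin at the free end of the gate's bar, 84.5 mm above the desk, 110 mm from the hinge axis. The pin is 11 to 13 mm thick and stands from 73 mm to 98 mm above the desk: pinch it from above, or push it.
- block: grey steel gauge block standing up, 30 x 26 x 62 mm, a bystander; origin under its centre.
- lens: small black loupe, 34 mm wide, 28 mm high, a bystander; origin under its centre.
- can: black film canister, 33 mm wide, 49 mm high, a bystander; origin under its centre.
- turntable (a point): obstacle, fixed: on the desk under the spindle of the inspection turntable in the green tray, midway between float and stand. Its black base reaches about 200 mm round this point, 60 mm high; the spindle stands 210 mm high; a lamp arm rises behind it. Farther left, beyond the stand, cartons up to 320 mm high begin at y = 0.45 m: lean tool and wrist away from both.

How it is judged (in metres and radians):
On the way, in this order (a step that is already met when the one before it is completed fails the run):
1. the float is held up level, gripped at its middle, clear of everything (height (world z) of float_mid above 0.05 m and distance between the grasp point and float_mid below 0.035 m and angle between float's own x axis and vertical between 1.22 and 1.92 rad and contact force between float and the fingers above 1 N), for 0.3 s.
2. the float lies on the desk again and is let go (height (world z) of float_mid below 0.03 m and angle between float's own x axis and vertical between 1.22 and 1.92 rad and contact force between float and the fingers below 0.1 N), for 0.2 s.
3. the float stands on the pad in the saddle, heavy end down, with the gate still open ((angle between float's own x axis and vertical below 0.1 rad or angle between float's own x axis and vertical above 3.04 rad) and height (world z) of slug_c0 below 0.075 m and horizontal distance between float_mid and stand_pad below 0.012 m and height (world z) of float_mid below 0.092 m and value of joint gate above 0.6 rad), for 0.2 s.
At the end, for the whole second after the job is handed in: The float stands still and upright (within 0.1 rad), ballast end down, on the pad and within 12 mm of its centre, with the gate shut in front of it (under 0.08 rad), and the robot has let go of everything ((angle between float's own x axis and vertical below 0.1 rad or angle between float's own x axis and vertical above 3.04 rad) and height (world z) of slug_c0 below 0.075 m and horizontal distance between float_mid and stand_pad below 0.012 m and height (world z) of float_mid below 0.092 m and value of joint gate below 0.08 rad and linear speed of float below 0.02 m/s and velocity of joint gate below 0.05 rad/s and contact force between float and the fingers below 0.1 N); the robot touches nothing.
It fails at once if the float is dropped (falls free, touching nothing) (contact force between float and anything else below 0.02 N and linear speed of float above 0.3 m/s).
It fails at once if one of the three loose bystanders is shifted by more than 20 mm (distance of any of block, lens, can from where it was at the start of the episode above 0.02 m).
It also fails if it takes over 72 s, if anything falls off the work surface, if the arm or the gripper's body presses on something with over 40 N, if the wrist force passes 120 N, or if a joint passes its speed limit or range.

## Robot

A 6-joint arm with a two-finger parallel gripper is mounted at the origin on a cart in front of the work surface, level with it; the furniture and walls round the work are solid. World frame = base frame: x ahead of the robot, y to its left, z up, the work surface at z = 0. Lengths are in m, angles in degrees, forces in N, time in s.
With the tool pointing down it reaches from about 0.275 to 0.75 m from the base axis. Payload 10.2 kg.
Tool frame: the origin (TCP) lies midway between the tips of the shut fingers; the grasp point (between the pads) lies 19 mm behind it; z points along the fingers, y is the line along which they close (so a half turn about z gives the same grasp; the last joint's range is limited). The gripper opens to 85 mm and grips with 20 to 120 N. Pads are 22 mm wide; open, the fingers measure 114 mm over their backs; the gripper's body (76 mm by 85 mm) begins 54 mm behind the grasp point. The pads swing forward as they close: fully open they stand 13 mm farther back than shut.
Start: joints at [-81.612, 17.928, 85.812, -0, 76.261, -12.8], TCP at [0.19, -0.49, 0.231] pointing down, gripper open.
Joint ranges: [-168.41, 168.41], [-55.51, 124.54], [10.69, 146.95], [-70.63, 250.63], [1, 178], [-165.06, 165.06]. Speed limits (degrees/s): [136.94, 136.94, 172.46, 180, 180, 180].

## Interface

Orientations are given as [roll, pitch, yaw] about the fixed x, y, z axes, in that order (R = Rz(yaw) Ry(pitch) Rx(roll)).
In Python, from rig import arm, vision gives the robot as it stands. The module is installed in compiled form; this text tells all that it offers.
- The arm moves only by the tool servo_tool, never from a script. Its argument "deltas" is a list that holds one entry, the list of rows, each a list of 4 numbers: the shift along the tool's x, y, z normalised to -1 to 1, where 1 is 20 cm, then the turn about the tool's z normalised to -1 to 1, where 1 is pi rad. A call has 1 to 20 rows; each row is the pose to reach, as a shift and turn from the pose commanded when the call began, along the tool's axes at that moment, turning the shorter way round; what a row does not reach only later rows make up. A row lasts 1/10 s, in which the tool goes at most 50 mm and 8.59 degrees, less where a joint would pass 70% of its speed; a pose out of reach is approached as far as the arm can. A call with a number of a shift or a turn outside -1 to 1 is refused whole. A call with a gripper value outside its range is refused whole. "claw" is the finger opening in mm, from 0 to 85.4, set as the call begins (left out, the last holds). The fingers move at their own pace and stop on an object; the grip force is fixed at half the most. Time passes only in rows, so rows that repeat a pose let the fingers close. It gives the time, the measured TCP pose, the force, the opening and the grip force at its end, in the units of the state.
- arm.get_state(): the state, without advancing time (a new reading comes with each control period).
- vision.get_image(name): name is "scene" or "top"; returns a dict with "pixels" (384x512x3 uint8, red, green, blue), "depth" (384x512 float32, m along the optical axis (not along the pixel's ray), 0 where there is no reading), "camera_matrix" (3x3 intrinsics, pixels), "R" (3x3) and "t" (3): a world point X has camera coordinates R X + t. Camera axes: x right, y down, z forward; pixel columns grow to the right and rows downward; lengths in m; the calibration is good to about 2 mm. A picture is of the moment at which its call begins.
- arm.sign_off(): hands the job in; it is judged then, once.
The state is a dict: "time_s": time; "joints": joint angles; "qd": joint speeds; "joint_efforts": joint torques, N m; "tcp_pos": TCP position; "tool_rot": TCP orientation; "force": force on the tool from outside, world axes, zero at the start; "wrist_torque": the same for the moment, N m; "width": finger opening in m; "finger_force": force on a finger pad.
Only numpy, scipy, OpenCV 4.12 (cv2) and the standard library are available. Lean on these libraries where they do the work, as an engineer would, in place of code of your own. Each camera call takes 0.05 s, during which the arm holds its last target. There are 200 camera calls.

## Working session

There is one attempt and no reset: what is moved stays moved. The work goes in short steps, Python scripts to look and compute and a tool call to move; the robot and the scene stay as the last step left them, time stands still between calls to the robot, and variables do not carry over. Pictures are saved under pics/ and viewed, at most 10 in all, crops included, and the job is handed in when it is done.

Besides the shell and the picture viewer there is one more tool, called after "Emit:" in YAML: its name, and indented under it one key for each argument. servo_tool: Moves the arm, as the interface text tells. Scaled input: -1 to 1 covers 20 cm each way for a shift and pi rad each way for a turn. Its arguments: {"type":"object","properties":{"deltas":{"type":"array"},"claw":{"type":"number"}},"required":["deltas"]}

```bash
mkdir -p pics; cat > h.py <<'E'
import numpy as np, cv2
from rig import arm, vision
def cloud(im):
    d=im["depth"]; K=im["camera_matrix"]; v,u=np.mgrid[:d.shape[0],:d.shape[1]]
    c=np.stack([(u-K[0,2])/K[0,0]*d,(v-K[1,2])/K[1,1]*d,d],-1)
    return (c-im["t"])@im["R"]   # world points
def ray(im,u,v,z):
    K=im["camera_matrix"]; R=np.array(im["R"]); o=-R.T@im["t"]
    w=R.T@np.linalg.inv(K)@np.array([u,v,1.]); return o+w*(z-o[2])/w[2]
def save(im,n,crop=None,s=1):
    p=im["pixels"][:,:,::-1]
    if crop: a,b,c,d=crop; p=p[b:d,a:c]
    cv2.imwrite("pics/"+n,cv2.resize(p,None,fx=s,fy=s,interpolation=cv2.INTER_CUBIC))
E
python3 - <<'E'
from h import *
for n in("scene","top"):
    im=vision.get_image(n); save(im,n+"0.png",s=1.5); np.savez(n+"0.npz",**im)
    print(n,-np.array(im["R"]).T@im["t"], im["camera_matrix"][0,0])
print(arm.get_state())
E
```

```text
scene [-0.10337333 -0.78091399  0.85410213] 403.68523610401934
top [ 0.25079885 -0.04617626  1.41557684] 436.210043021617
{'time_s': 0.1, 'joints': array([-8.16134573e+01,  1.79557579e+01,  8.58488623e+01, -1.96874927e-03,
        7.62615396e+01, -1.27973510e+01]), 'qd': array([ 0.05528287, -0.02472538, -0.04452862, -0.02844138,  0.05408824,
        0.04605266]), 'joint_efforts': array([ 2.05828786e-03, -4.12900829e+01, -2.60143787e+01, -1.82813374e-04,
        3.01676439e-03,  7.08939169e-06]), 'tcp_pos': array([ 0.18968304, -0.48928954,  0.23080182]), 'tool_rot': array([-1.79935060e+02, -1.27902052e-02,  2.11843551e+01]), 'force': array([0.47067982, 0.25605992, 0.22051765]), 'wrist_torque': array([ 0.01193797, -0.02467154, -0.06495429]), 'finger_force': 0.0, 'width': 0.08538927607176411}
```

View pics/scene0.png

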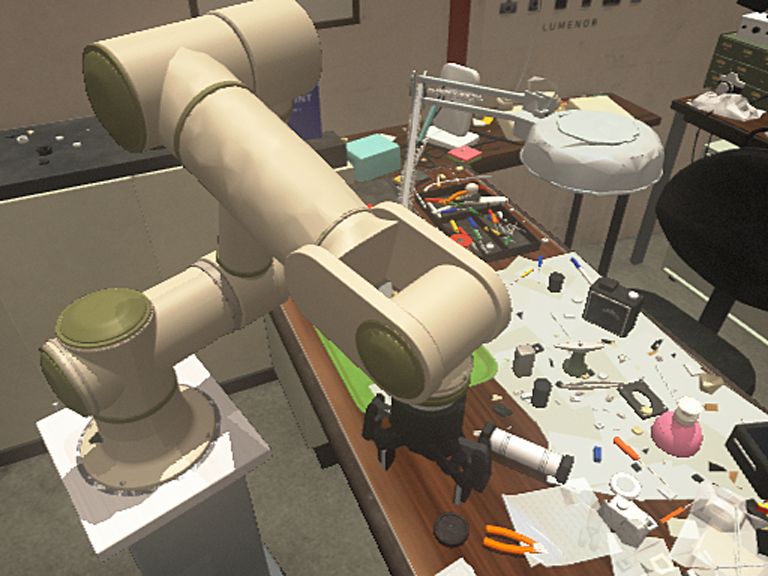

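View pics/top0.png

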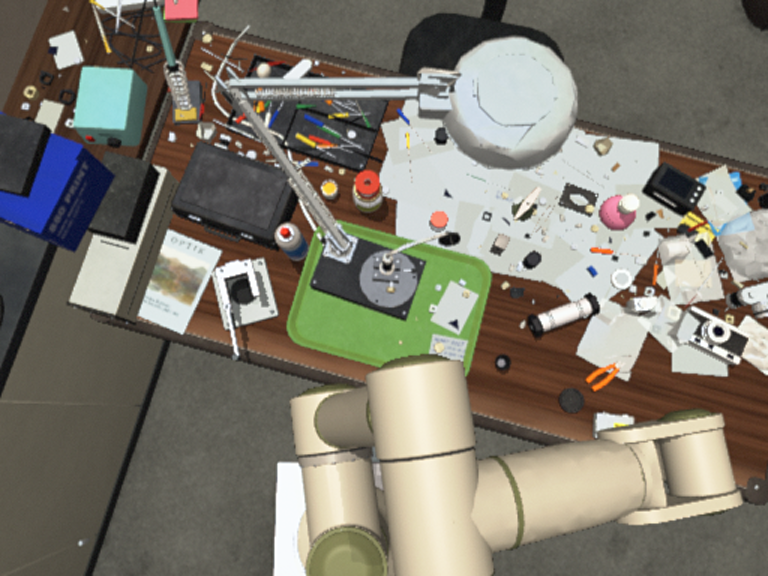

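The top view shows the float at about (563,314), with the stand at (243,290) and its gate pin near (236,355). The scene view shows the float at about (525,453). Coordinates are in the 1.5x pictures. Next I measure.

```bash
python3 - <<'E'
from h import *
im=dict(np.load("top0.npz")); P=cloud(im)
def box(u0,v0,u1,v1,zlo,zhi):
    q=P[int(v0/1.5):int(v1/1.5),int(u0/1.5):int(u1/1.5)].reshape(-1,3); return q[(q[:,2]>zlo)&(q[:,2]<zhi)]
f=box(515,280,615,345,.012,.06); r=cv2.minAreaRect(f[:,:2].astype(np.float32)); print("float",len(f),r,f[:,2].max(),f.mean(0))
print("ends",[ray(im,u/1.5,v/1.5,.03) for u,v in((534,324),(592,301))])
s=box(205,250,290,370,.045,.12);print("stand hi",len(s),s.min(0),s.max(0))
s2=box(205,250,290,370,.064,.12)
b=box(205,250,290,340,.006,.0115); print("base",len(b),cv2.minAreaRect(b[:,:2].astype(np.float32)))
print("tray spindle",box(370,245,405,275,.15,.25).mean(0) if len(box(370,245,405,275,.15,.25)) else 0)
for n,w in dict(block=(490,230,512,256),can=(523,248,545,270),lens=(560,388,584,412),lens2=(493,352,512,372)).items():
    q=box(*w,.015,.08); print(n,len(q),q.mean(0) if len(q) else 0,q[:,2].max() if len(q) else 0)
cv2.imwrite("pics/st.png",np.vstack([cv2.resize(im["pixels"][160:250,130:200,::-1],None,fx=6,fy=6,interpolation=cv2.INTER_CUBIC)]))
z=P[160:250:3,135:195:2,2]*1000; print(z.round().astype(int).tolist())
E
```

```text
float 746 ((0.4389777183532715, -0.48972660303115845), (0.12014948576688766, 0.21175289154052734), 20.146724700927734) 0.04970033737180111 [ 0.46007984 -0.46625047  0.03201939]
ends [array([ 0.43853333, -0.38547663,  0.03      ]), array([ 0.48939723, -0.51283781,  0.03      ])]
stand hi 589 [0.35375539 0.13389524 0.04541263] [0.5825898  0.29293918 0.11421593]
base 677 ((0.5119519233703613, 0.2375665307044983), (0.18995796144008636, 0.18315325677394867), 2.4975035190582275)
tray spindle [ 0.53961043 -0.07231671  0.20736565]
block 114 [ 0.60969509 -0.31239583  0.05226821] 0.06908865446749778
can 103 [ 0.57785842 -0.38317582  0.04364774] 0.05489490302307786
lens 1 [ 0.26518202 -0.43900156  0.01774547] 0.017745467480936247
lens2 50 [ 0.35822302 -0.3179379   0.02389745] 0.03273322983074111
[[0, 2, 4, -1, 3, 5, -2, -4, -2, 40, 49, 48, 46, -1, 12, 26, 36, 56, 57, 58, 70, 74, 83, 75, 72, 132, 147, 144, 147, 143], [3, 4, 0, 0, -3, -2, 2, 4, -1, -3, 1, 0, -7, -1, 0, 1, -1, -9, -6, 8, 31, 42, 52, 53, 58, 117, 134, 135, 139, 138], [3, 5, 5, 7, 3, -1, 2, -6, 1, -3, -3, 2, 1, -5, -1, 5, 5, 1, 0, 2
[... 2517 characters left out ...]
9, -5, -1, 1, -4, 68, 1, 4, 3, -5, -2, 5, 0, -1, -4, 3, 1, 3, 0, 0, -5, -4, -2, -5], [-730, -742, -750, -748, -738, -749, -748, -736, -17, -12, 98, 93, 81, -1, -6, 2, -2, -2, -5, -1, -2, -1, 0, 1, -5, -1, 0, -5, -5, 4], [-732, -750, -745, -733, -741, -742, -739, -745, -744, -736, -752, -732, -730, -737, -7, -10, -1, -5, -6, -5, -1, -4, -5, -1, -3, -1, -1, -2, -29, -3], [-733, -748, -738, -747, -752, -731, -739, -738, -741, -744, -736, -741, -736, -734, -738, -738, -733, -740, -733, -11, -7, -2, -1, -2, -4, -8, -3, 1, 1, -5], [-738, -743, -737, -741, -734, -746, -746, -733, -748, -732, -740, -737, -745, -735, -731, -740, -748, -735, -730, -738, -745, -754, -737, -738, -14, -11, 0, -8, -8, 3]]
```

View pics/st.png

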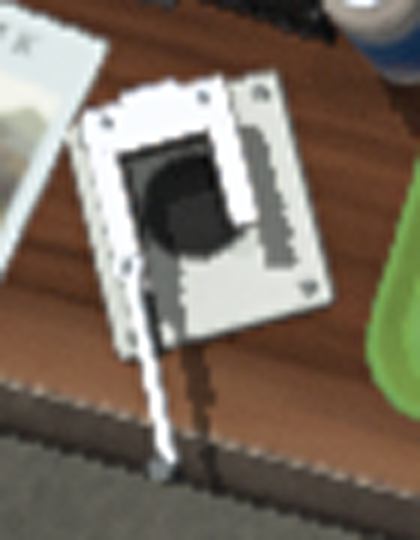

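```bash
python3 - <<'E'
from h import *
im=dict(np.load("top0.npz")); P=cloud(im)
c=lambda u,v,z: ray(im,130+(u+.5)/6-.5,160+(v+.5)/6-.5,z)[:2].round(4)
print("base",[c(*q,.01) for q in((72,132),(275,70),(333,298),(122,358))])
print("arms in",[c(*q,.072) for q in((120,155),(147,262),(210,135),(237,225))], "outer R",[c(*q,.072) for q in((237,78),(258,220))],"outerL",c(80,110,.072))
print("pad",c(192,206,.012),"hinge",c(128,265,.0845),"pin",c(162,467,.098))
# float component
m=((P[:,:,2]>.014)&(P[:,:,2]<.06)).astype(np.uint8); m[:, :340]=0
n,l,st,ce=cv2.connectedComponentsWithStats(m)
i=l[209,376]; print(st[i]); 
q=P[l==i]; 
for off in [0]:
    a=np.array([.0509,-.1274]);a/=np.linalg.norm(a); 
    pc=q[(abs((q[:,:2]-[.464,-.449])@[-a[1],a[0]])<.03)&(abs((q[:,:2]-[.464,-.449])@a)<.085)]
    t=(pc[:,:2]-[.464,-.449])@a; print(t.min(),t.max(),np.percentile(t,[1,99]))
    top=pc[pc[:,2]>.03]; 
    mu=top[:,:2].mean(0); e=np.linalg.svd(top[:,:2]-mu,full_matrices=False)[2][0]; print(mu,e,np.degrees(np.arctan2(e[1],e[0])))
save(im,"fl.png",(340,180,420,240),8)
im2=dict(np.load("scene0.npz")); 
K=im2["camera_matrix"]; 
E
```

```text
base [array([0.5502, 0.3116]), array([0.586 , 0.2021]), array([0.4594, 0.1658]), array([0.426 , 0.2781])]
arms in [array([0.5249, 0.2702]), array([0.4684, 0.2534]), array([0.536 , 0.2237]), array([0.4882, 0.2076])] outer R [array([0.5667, 0.2109]), array([0.491 , 0.1969])] outerL [0.5488 0.2923]
pad [0.5091 0.2438] hinge [0.4648 0.2602] pin [0.3602 0.235 ]
[351 195  64  30 713]
-0.07623333642564166 0.08405078808509067 [-0.07564548  0.07255109]
[ 0.46007303 -0.44894291] [ 0.36105884 -0.93254304] -68.8347630208808
```

View pics/fl.png

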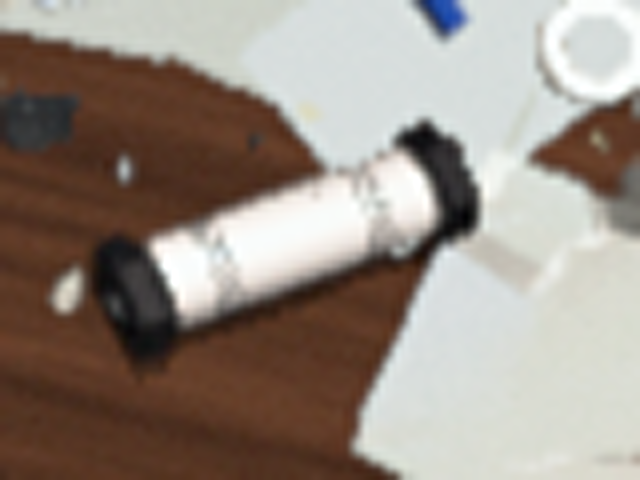

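The crop shows the float's caps at about (135,298) and (440,180). The float's centre is about (0.462, -0.448), with its axis at -68.8°. The pad is about (0.509, 0.240), the stand's x axis at 16.5°, and the gate at about 1.6 rad.

Emit:
servo_tool:
  deltas:
    - [[0.2, 0.05, 0.05, -0.04], [0.4, 0.1, 0.1, -0.08], [0.6, 0.15, 0.2, -0.12], [0.8, 0.2, 0.3, -0.17], [0.95, 0.25, 0.4, -0.22], [1.0, 0.3, 0.45, -0.27], [1.0, 0.3, 0.45, -0.32], [1.0, 0.3, 0.45, -0.37], [1.0, 0.3, 0.45, -0.42], [1.0, 0.3, 0.45, -0.46], [1.0, 0.3, 0.45, -0.5], [1.0, 0.3, 0.45, -0.5], [1.0, 0.3, 0.45, -0.5]]
  claw: 85

```text
time_s: 1.4
tcp_pos: [0.3978, -0.4731, 0.141]
tool_rot: [-180.0, -0.0, 111.0]
force: [-0.9, 0.4, 0.1]
width: 0.0851
finger_force: 0.0
```

Emit:
servo_tool:
  deltas:
    - [[0, 0.15, 0.1, 0], [0, 0.3, 0.2, 0], [0, 0.345, 0.3, 0], [0, 0.345, 0.4, 0], [0, 0.345, 0.5, 0], [0, 0.345, 0.58, 0], [0, 0.345, 0.63, 0], [0, 0.345, 0.66, 0], [0, 0.345, 0.67, 0], [0, 0.345, 0.67, 0]]

```text
time_s: 2.4
tcp_pos: [0.4623, -0.4485, 0.0077]
tool_rot: [180.0, 0.0, 111.2]
force: [0.4, 0.2, -0.5]
width: 0.0852
finger_force: 0.0
```

```bash
python3 - <<'E'
from h import *
im=vision.get_image("scene"); save(im,"g1.png",(240,200,440,350),4)
E
```

```text
(no output)
```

View pics/g1.png

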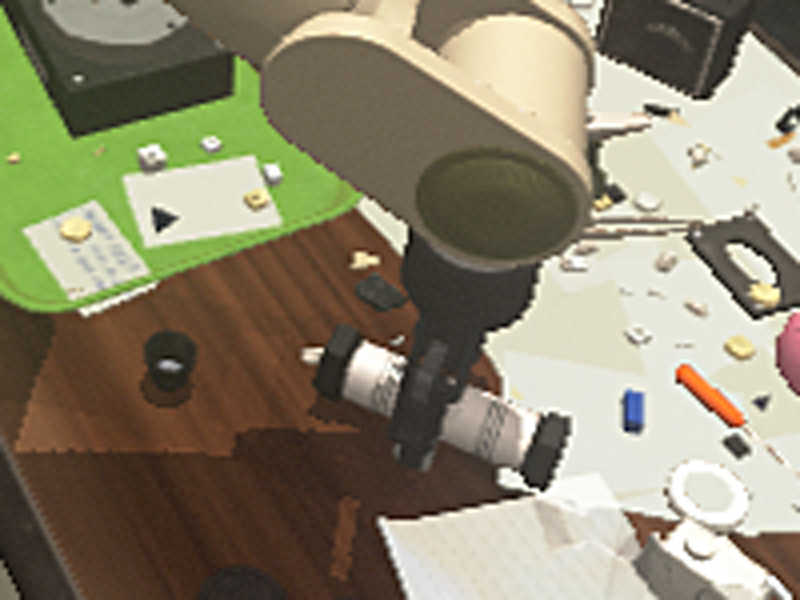

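The gripper straddles the float's middle: the near finger is at (420,410), between the caps at (340,360) and (545,450). I close with a mild setpoint to see how the grip force behaves.

Emit:
servo_tool:
  deltas:
    - [[0, 0, 0, 0], [0, 0, 0, 0], [0, 0, 0, 0], [0, 0, 0, 0], [0, 0, 0, 0], [0, 0, 0, 0], [0, 0, 0, 0], [0, 0, 0, 0]]
  claw: 37

```text
time_s: 3.25
tcp_pos: [0.4624, -0.4483, 0.0074]
tool_rot: [180.0, 0.0, 111.2]
force: [0.6, 0.1, 1.0]
width: 0.0372
finger_force: 0.8
```

Emit:
servo_tool:
  deltas:
    - [[0, 0, 0, 0], [0, 0, 0, 0], [0, 0, 0, 0], [0, 0, 0, 0]]
  claw: 30

```text
time_s: 3.65
tcp_pos: [0.4625, -0.4483, 0.0077]
tool_rot: [180.0, 0.0, 111.2]
force: [1.2, 2.3, 5.3]
width: 0.0351
finger_force: 60.9
```

```bash
python3 -c "
from h import *
s=arm.get_state();print(s['force'],s['wrist_torque'],s['finger_force'],s['width'])"
```

```text
[1.22057578 2.25518961 5.25271564] [ 0.2812061  -0.15179897 -0.06571972] 60.85424913559109 0.035148192307422485
```

Emit:
servo_tool:
  deltas:
    - [[0, 0, -0.05, 0], [0, 0, -0.12, 0], [0, 0, -0.2, 0], [0, 0, -0.27, 0], [0, 0, -0.3, 0], [0, 0, -0.3, 0], [0, 0, -0.3, 0], [0, 0, -0.3, 0], [0, 0, -0.3, 0], [0, 0, -0.3, 0]]

```text
time_s: 4.65
tcp_pos: [0.4621, -0.4481, 0.0669]
tool_rot: [-180.0, -0.0, 111.2]
force: [0.7, -0.3, -2.9]
width: 0.0352
finger_force: 60.4
```

```bash
python3 -c "
from h import *
for i in range(5):
  im=vision.get_image('scene');s=arm.get_state();print(s['force'],s['wrist_torque'],s['finger_force'],s['width'])
save(im,'g2.png',(300,200,420,320),4)
im=vision.get_image('top');P=cloud(im)
c=np.array([.4624,-.4484]);a=np.array([np.cos(np.radians(111.2)),np.sin(np.radians(111.2))])
q=P[170:250,330:430].reshape(-1,3);t=(q[:,:2]-c)@a;n=(q[:,:2]-c)@[-a[1],a[0]]
for lo in(-.075,-.06,.03,.045,.06):
  k=(abs(n)<.008)&(t>lo)&(t<lo+.015)&(q[:,2]>.03)&(q[:,2]<.2);print(lo,k.sum(),np.median(q[k,2]) if k.any() else 0)
"
```

```text
[ 1.23893006  0.91072286 -4.44121552] [ 0.07191441  0.05367197 -0.03863399] 60.35359502770007 0.03513086690564233
[-0.12127321  0.14139368 -3.49673135] [0.10674521 0.05342916 0.03626633] 60.354228287469596 0.03547354803164156
[ 0.52846065 -0.15302466 -3.56863203] [0.07616931 0.00441394 0.05178738] 60.34816225524992 0.03522268250725916
[ 0.73560836  0.2700957  -3.86888013] [ 0.04105321 -0.03561348 -0.03827418] 60.34982775337994 0.03531047167119424
[ 0.39974611  0.05085856 -4.04891983] [0.0467921  0.06526928 0.0285296 ] 60.35665145376697 0.035115997707407795
-0.075 0 0
-0.06 0 0
0.03 0 0
0.045 0 0
0.06 0 0
```

The moment (+0.069, +0.028) N m matches the expected 0.07 and puts the heavy end at tool -x (world -y). I lay the float down again.

Emit:
servo_tool:
  deltas:
    - [[0, 0, 0.06, 0], [0, 0, 0.13, 0], [0, 0, 0.2, 0], [0, 0, 0.25, 0], [0, 0, 0.275, 0], [0, 0, 0.29, 0], [0, 0, 0.298, 0], [0, 0, 0.298, 0], [0, 0, 0.298, 0]]

```text
time_s: 5.85
tcp_pos: [0.4624, -0.4484, 0.0082]
tool_rot: [180.0, 0.0, 111.2]
force: [-0.1, 0.2, -3.5]
width: 0.0354
finger_force: 60.4
```

Emit:
servo_tool:
  deltas:
    - [[0, 0, 0, 0], [0, 0, 0, 0], [0, 0, 0, 0], [0, 0, 0, 0], [0, 0, 0, 0], [0, 0, 0, 0], [0, 0, 0, 0], [0, 0, 0, 0]]
  claw: 70

```text
time_s: 6.65
tcp_pos: [0.4622, -0.4482, 0.0077]
tool_rot: [-180.0, 0.0, 111.2]
force: [1.0, -0.2, 1.1]
width: 0.0699
finger_force: 0.0
```

Emit:
servo_tool:
  deltas:
    - [[0.05, 0, 0, 0], [0.1, 0, 0, 0], [0.15, 0, 0, 0], [0.15, 0, 0, 0], [0.15, 0, 0, 0]]

```text
time_s: 7.15
tcp_pos: [0.4516, -0.4206, 0.0079]
tool_rot: [180.0, 0.0, 111.2]
force: [-0.1, 0.4, -0.2]
width: 0.0698
finger_force: 0.0
```

Emit:
servo_tool:
  deltas:
    - [[0, 0, 0, 0], [0, 0, 0, 0], [0, 0, 0, 0], [0, 0, 0, 0], [0, 0, 0, 0], [0, 0, 0, 0], [0, 0, 0, 0]]
  claw: 36

```text
time_s: 7.85
tcp_pos: [0.4514, -0.4204, 0.0077]
tool_rot: [180.0, 0.0, 111.2]
force: [0.4, -1.4, -0.9]
width: 0.0363
finger_force: 10.2
```

Emit:
servo_tool:
  deltas:
    - [[0, 0, 0, 0], [0, 0, 0, 0], [0, 0, 0, 0]]
  claw: 35

```text
time_s: 8.15
tcp_pos: [0.4514, -0.4204, 0.0078]
tool_rot: [-180.0, 0.0, 111.2]
force: [0.5, -0.8, 0.6]
width: 0.0356
finger_force: 35.6
```

Emit:
servo_tool:
  deltas:
    - [[0, 0, 0, 0], [-0.005, 0, -0.02, 0], [-0.01, 0, -0.045, 0], [-0.02, 0, -0.07, 0], [-0.027, 0, -0.09, 0], [-0.035, 0, -0.11, 0], [-0.045, 0, -0.13, 0], [-0.057, 0, -0.152, 0], [-0.07, 0, -0.173, 0], [-0.07, 0, -0.173, 0], [-0.07, 0, -0.173, 0]]
  claw: 36

```text
time_s: 9.25
tcp_pos: [0.4564, -0.4333, 0.0422]
tool_rot: [-180.0, -0.0, 111.2]
force: [0.3, 0.5, -3.8]
width: 0.0359
finger_force: 17.0
```

```bash
python3 -c "
from h import *
im=vision.get_image('scene');s=arm.get_state();print(s['force'],s['wrist_torque'],s['finger_force'],s['width'])
save(im,'g3.png',(260,180,420,320),4)
"
```

```text
[-0.34144575  0.37856798 -3.63106796] [ 0.20474397  0.06644766 -0.01625665] 16.973685093107633 0.0362364502798657
```

View pics/g3.png

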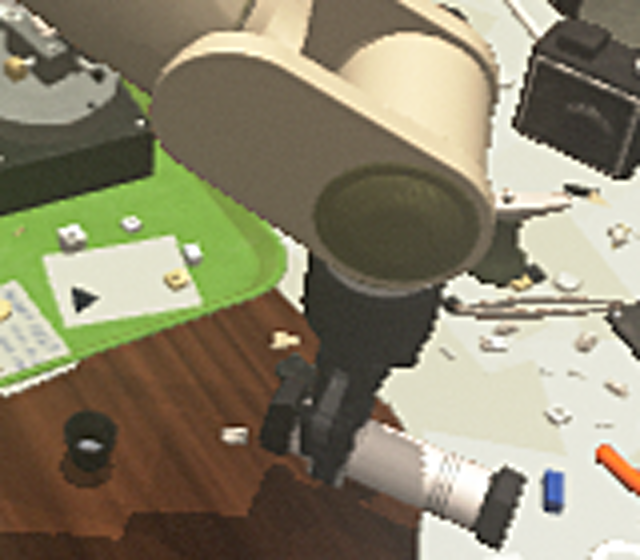

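The float is still level and carries its full weight. I ease the grip slightly so that the heavy end sinks to the desk.

Emit:
servo_tool:
  deltas:
    - [[0, 0, 0, 0], [0, 0, 0, 0], [0, 0, 0, 0], [0, 0, 0, 0]]
  claw: 36.3

```text
time_s: 9.7
tcp_pos: [0.4565, -0.4334, 0.0424]
tool_rot: [180.0, 0.0, 111.2]
force: [0.5, -0.3, -2.9]
width: 0.0362
finger_force: 3.9
```

Emit:
servo_tool:
  deltas:
    - [[0, 0, 0, 0], [0, 0, 0, 0], [0, 0, 0, 0], [0, 0, 0, 0]]
  claw: 36.5

```text
time_s: 10.1
tcp_pos: [0.4565, -0.4334, 0.0424]
tool_rot: [180.0, 0.0, 111.2]
force: [1.0, 0.6, -0.7]
width: 0.0365
finger_force: 0.0
```

```bash
python3 -c "
from h import *
for i in range(3):
  im=vision.get_image('scene');s=arm.get_state();print(s['force'],s['wrist_torque'],s['finger_force'],s['width'])
"
```

```text
[ 0.34761054  0.3578634  -0.05153939] [ 0.01756216 -0.01871678 -0.03169545] 0.0 0.03653084807299982
[-0.35779285  0.54872066 -0.6396364 ] [0.00795841 0.00524183 0.00328111] 0.0 0.03638795751703004
[ 0.35460536  0.08799528 -1.22234083] [ 0.00626088  0.04812156 -0.02042945] 0.0 0.03678761386101828
```

```bash
python3 -c "
from h import *
im=vision.get_image('scene')
save(im,'g4.png',(280,210,420,320),4)
"
```

```text
(no output)
```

View pics/g4.png

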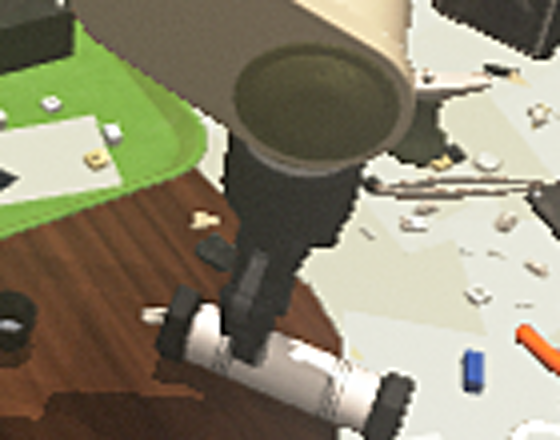

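The float is back on the desk, with its caps at (180,325) and (395,400) and the fingers just above it. I grip again in the same place and lift along the arc with a grip of about 7 N.

Emit:
servo_tool:
  deltas:
    - [[0, 0, 0, 0], [0, 0, 0, 0], [0, 0, 0, 0], [0, 0, 0, 0], [0, 0, 0, 0], [0, 0, 0.06, 0], [0, 0, 0.12, 0], [0, 0, 0.17, 0], [0, 0, 0.174, 0], [0, 0, 0.174, 0]]
  claw: 75

```text
time_s: 11.3
tcp_pos: [0.4564, -0.4332, 0.007]
tool_rot: [-180.0, -0.0, 111.2]
force: [-0.5, 0.0, 0.8]
width: 0.0751
finger_force: 0.0
```

Emit:
servo_tool:
  deltas:
    - [[0, 0, 0, 0], [0, 0, 0, 0], [0, 0, 0, 0], [0, 0, 0, 0], [0, 0, 0, 0], [0, 0, 0, 0], [0, 0, 0, 0], [0, 0, 0, 0]]
  claw: 36.15

```text
time_s: 12.1
tcp_pos: [0.4566, -0.4335, 0.0079]
tool_rot: [180.0, 0.0, 111.2]
force: [-0.8, 1.0, 5.5]
width: 0.0362
finger_force: 6.9
```

Emit:
servo_tool:
  deltas:
    - [[-0.002, 0, -0.01, 0], [-0.004, 0, -0.02, 0], [-0.007, 0, -0.03, 0], [-0.01, 0, -0.04, 0], [-0.013, 0, -0.05, 0], [-0.016, 0, -0.06, 0], [-0.02, 0, -0.07, 0], [-0.02, 0, -0.07, 0]]

```text
time_s: 12.9
tcp_pos: [0.458, -0.4373, 0.0218]
tool_rot: [180.0, 0.0, 111.2]
force: [-0.1, 0.3, -3.0]
width: 0.0362
finger_force: 6.4
```

```bash
python3 -c "
from h import *
s=arm.get_state();print(s['force'],s['wrist_torque'],s['finger_force'],s['width'])
"
```

```text
[-0.07845449  0.27597411 -3.03573208] [ 0.0422464   0.01039666 -0.01148067] 6.37851567560574 0.036236083927953695
```

Emit:
servo_tool:
  deltas:
    - [[-0.006, 0, -0.018, 0], [-0.013, 0, -0.036, 0], [-0.022, 0, -0.054, 0], [-0.031, 0, -0.072, 0], [-0.042, 0, -0.09, 0], [-0.052, 0, -0.105, 0], [-0.064, 0, -0.123, 0], [-0.078, 0, -0.143, 0], [-0.092, 0, -0.161, 0], [-0.105, 0, -0.178, 0], [-0.105, 0, -0.178, 0]]

```text
time_s: 14.0
tcp_pos: [0.4657, -0.4572, 0.0577]
tool_rot: [180.0, 0.1, 111.2]
force: [1.1, -1.6, -0.6]
width: 0.0364
finger_force: 6.4
```

```bash
python3 -c "
from h import *
s=arm.get_state();print(s['force'],s['wrist_torque'],s['finger_force'],s['width'])
im=vision.get_image('scene')
save(im,'g5.png',(270,190,410,310),4)
"
```

```text
[ 1.08964699 -1.55621858 -0.62009725] [-0.08325384  0.00950432  0.00199895] 6.423878824571148 0.03643072179821616
```

View pics/g5.png

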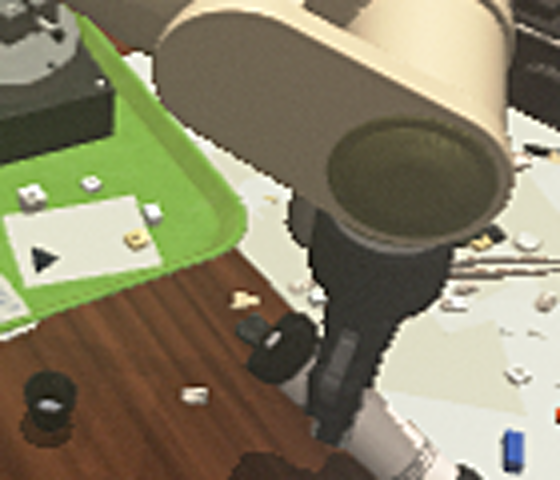

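It works: the float is tilted about 35° and pivoting, with its light cap at (280,350). I continue the arc.

Emit:
servo_tool:
  deltas:
    - [[0, 0, -0.015, 0], [-0.015, 0, -0.03, 0], [-0.035, 0, -0.05, 0], [-0.055, 0, -0.066, 0], [-0.08, 0, -0.085, 0], [-0.105, 0, -0.102, 0], [-0.13, 0, -0.118, 0], [-0.155, 0, -0.132, 0], [-0.18, 0, -0.144, 0], [-0.207, 0, -0.155, 0], [-0.233, 0, -0.163, 0], [-0.233, 0, -0.163, 0]]

```text
time_s: 15.25
tcp_pos: [0.4825, -0.5008, 0.0898]
tool_rot: [180.0, 0.0, 111.2]
force: [-0.2, -0.8, -3.6]
width: 0.0364
finger_force: 6.7
```

```bash
python3 -c "
from h import *
s=arm.get_state();print(s['force'],s['wrist_torque'],s['finger_force'],s['width'])
"
```

```text
[-0.21742077 -0.84149991 -3.64222116] [0.03034694 0.07464462 0.00222213] 6.673067108786199 0.03635299901933055
```

Emit:
servo_tool:
  deltas:
    - [[-0.02, 0, 0.005, 0], [-0.045, 0, 0.004, 0], [-0.07, 0, 0.0, 0], [-0.095, 0, -0.005, 0], [-0.12, 0, -0.007, 0], [-0.145, 0, -0.009, 0], [-0.17, 0, -0.009, 0], [-0.195, 0, -0.008, 0], [-0.22, 0, -0.006, 0], [-0.245, 0, -0.003, 0], [-0.265, 0, 0.0, 0], [-0.28, 0, 0.004, 0], [-0.28, 0, 0.004, 0]]

```text
time_s: 16.55
tcp_pos: [0.5038, -0.5513, 0.0894]
tool_rot: [179.9, -0.1, 111.2]
force: [2.7, 6.7, 0.7]
width: 0.0363
finger_force: 9.5
```

```bash
python3 -c "
from h import *
s=arm.get_state();print(s['force'],s['wrist_torque'],s['finger_force'],s['width'])
im=vision.get_image('scene')
save(im,'g6.png',(260,190,460,340),4)
"
```

```text
[2.74354104 6.71076806 0.65024025] [ 1.52504819 -0.57969841  0.13448862] 9.518399802109343 0.036250387348988784
```

View pics/g6.png

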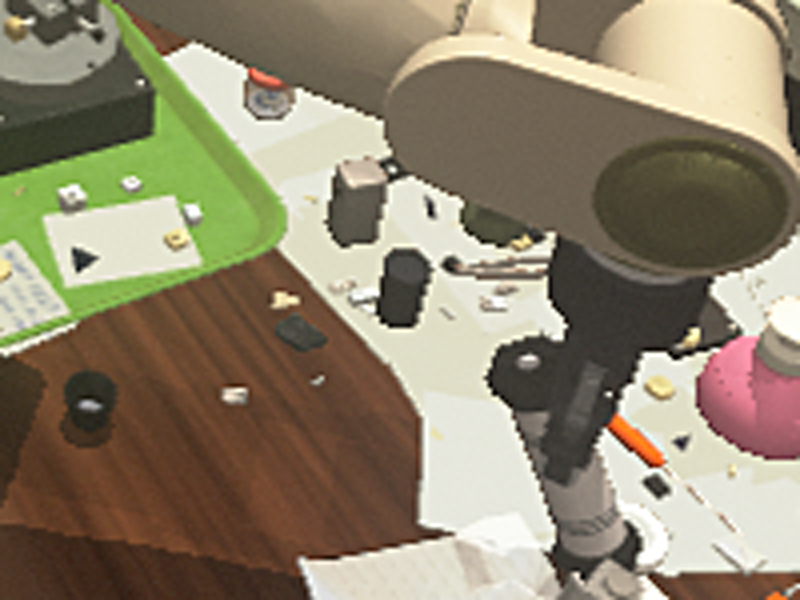

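The float is tilted about 70°, but its heavy end (590,545) seems to press on a white object lying there. I tighten the grip, back off, lift, and will finish the tilt over the free desk.

Emit:
servo_tool:
  deltas:
    - [[0.02, 0, 0, 0], [0.04, 0, 0, 0], [0.05, 0, -0.02, 0], [0.06, 0, -0.05, 0], [0.08, 0, -0.1, 0], [0.13, 0, -0.15, 0], [0.2, 0, -0.2, 0], [0.27, 0, -0.2, 0], [0.34, 0, -0.2, 0], [0.41, 0, -0.2, 0], [0.48, 0, -0.2, 0], [0.5, 0, -0.2, 0], [0.5, 0, -0.2, 0], [0.5, 0, -0.2, 0]]
  claw: 34.5

```text
time_s: 18.0
tcp_pos: [0.4666, -0.4597, 0.1294]
tool_rot: [180.0, 0.1, 111.2]
force: [-0.5, -0.4, -4.1]
width: 0.0355
finger_force: 45.5
```

```bash
cat > tilt.py <<'E'
from h import *
s=arm.get_state();print(s['force'].round(2),s['wrist_torque'].round(3),s['finger_force'],s['width'])
im=vision.get_image('scene'); P=cloud(im)
c=s['tcp_pos'];y=np.radians(s['tool_rot'][2]);tx=np.array([np.cos(y),np.sin(y)]);ty=np.array([np.sin(y),-np.cos(y)])
q=P.reshape(-1,3);X=(q[:,:2]-c[:2])@tx;Y=(q[:,:2]-c[:2])@ty
col=im['pixels'].reshape(-1,3).astype(int)
# barrel below fingertips, in tool frame
k=(abs(X)<.09)&(abs(Y)<.035)&(q[:,2]<c[2]+.01)&(q[:,2]>c[2]-.10)&(q[:,2]>.008)
for lo in np.arange(c[2]-.1,c[2]+.01,.012):
    m=k&(q[:,2]>=lo)&(q[:,2]<lo+.012)
    if m.sum()>5: print(round(lo,3),m.sum(),"X %.3f..%.3f Y %.3f..%.3f"%(*np.percentile(X[m],[5,95]),*np.percentile(Y[m],[5,95])), np.median(col[m],0))
E
python3 tilt.py
```

```text
[-0.47 -0.35 -4.15] [0.045 0.026 0.051] 45.53839914500713 0.03550080621890398
0.041 6 X -0.032..-0.016 Y -0.019..-0.011 [49. 50. 45.]
0.053 47 X -0.050..-0.015 Y -0.023..-0.007 [53. 52. 46.]
0.065 118 X -0.056..-0.023 Y -0.022..0.011 [63.  60.5 55. ]
0.077 88 X -0.049..-0.014 Y -0.018..0.006 [139.5 129.  119. ]
0.089 77 X -0.039..-0.007 Y -0.018..0.005 [123. 115. 106.]
0.101 75 X -0.033..-0.000 Y -0.018..0.000 [144. 133. 123.]
0.113 74 X -0.027..0.003 Y -0.018..0.005 [144.  133.5 123. ]
0.125 56 X -0.022..0.014 Y -0.024..0.011 [147.5 136.  126. ]
0.137 9 X -0.014..0.015 Y -0.029..0.015 [104.  96.  84.]
```

Emit:
servo_tool:
  deltas:
    - [[0, 0, 0.05, 0], [0, 0, 0.1, 0], [0, 0, 0.15, 0], [0, 0, 0.18, 0], [0, 0, 0.195, 0], [0, 0, 0.2, 0], [0, 0, 0.2, 0]]

```text
time_s: 18.75
tcp_pos: [0.4665, -0.4592, 0.089]
tool_rot: [180.0, 0.0, 111.2]
force: [-0.7, -0.3, -3.3]
width: 0.0354
finger_force: 45.5
```

Emit:
servo_tool:
  deltas:
    - [[0, 0, 0, 0], [0, 0, 0, 0], [0, 0, 0, 0]]
  claw: 36.15

```text
time_s: 19.05
tcp_pos: [0.4665, -0.4591, 0.0891]
tool_rot: [180.0, 0.0, 111.2]
force: [0.2, -0.5, -3.6]
width: 0.0361
finger_force: 11.4
```

Emit:
servo_tool:
  deltas:
    - [[-0.02, 0, -0.005, 0], [-0.04, 0, -0.01, 0], [-0.06, 0, -0.013, 0], [-0.08, 0, -0.015, 0], [-0.1, 0, -0.017, 0], [-0.1, 0, -0.017, 0]]

```text
time_s: 19.65
tcp_pos: [0.4737, -0.4782, 0.0922]
tool_rot: [180.0, 0.0, 111.2]
force: [0.4, 0.7, -3.1]
width: 0.0362
finger_force: 11.4
```

```bash
python3 tilt.py
```

```text
[ 0.37  0.66 -3.12] [ 0.058  0.009 -0.009] 11.405357128969627 0.03618111437201737
0.004 164 X -0.086..-0.043 Y -0.033..-0.002 [243.5 242.  235.5]
0.016 119 X -0.087..-0.017 Y -0.033..-0.002 [223. 222. 209.]
0.028 110 X -0.056..-0.022 Y -0.022..0.008 [63.  60.5 55. ]
0.04 90 X -0.049..-0.013 Y -0.018..0.008 [136.5 127.5 118. ]
0.052 69 X -0.040..-0.008 Y -0.019..0.003 [121. 113. 106.]
0.064 77 X -0.034..-0.002 Y -0.018..0.006 [143. 132. 123.]
0.076 69 X -0.027..0.003 Y -0.018..0.003 [144. 134. 124.]
0.088 50 X -0.021..0.014 Y -0.024..0.008 [146.5 135.  124.5]
0.1 8 X -0.016..0.005 Y -0.021..0.019 [136.  129.5 116.5]
```

Emit:
servo_tool:
  deltas:
    - [[0.03, 0, -0.05, 0], [0.1, 0, -0.05, 0], [0.2, 0, -0.05, 0], [0.28, 0, -0.05, 0], [0.35, 0, -0.05, 0], [0.35, 0, -0.03, 0], [0.35, 0, 0, 0], [0.35, 0, 0.01, 0], [0.35, 0, 0.015, 0], [0.35, 0, 0.02, 0], [0.35, 0, 0.02, 0]]

```text
time_s: 20.8
tcp_pos: [0.4484, -0.4126, 0.0881]
tool_rot: [-180.0, -0.0, 111.2]
force: [0.4, -1.1, -4.5]
width: 0.0359
finger_force: 10.7
```

```bash
python3 tilt.py
```

```text
[ 0.38 -1.06 -4.54] [0.075 0.019 0.025] 10.715088275028393 0.03594514616525538
0.0 9 X -0.028..0.049 Y -0.017..0.015 [52. 48. 41.]
0.012 40 X -0.052..-0.015 Y -0.024..-0.010 [50. 47. 43.]
0.024 99 X -0.057..-0.023 Y -0.021..0.011 [58. 56. 51.]
0.036 86 X -0.050..-0.017 Y -0.018..0.008 [137.  125.5 115. ]
0.048 74 X -0.040..-0.007 Y -0.018..0.002 [123.  115.5 106. ]
0.06 67 X -0.034..-0.001 Y -0.019..0.006 [141. 131. 121.]
0.072 67 X -0.027..0.000 Y -0.019..0.004 [143. 133. 122.]
0.084 44 X -0.022..0.013 Y -0.023..0.009 [145. 135. 124.]
0.096 13 X -0.015..-0.005 Y -0.029..0.019 [116. 108. 103.]
```

Emit:
servo_tool:
  deltas:
    - [[0, 0, 0.005, 0], [0, 0, 0.01, 0], [0, 0, 0.015, 0], [0, 0, 0.015, 0], [0, 0, 0.015, 0]]
  claw: 36.15

```text
time_s: 21.35
tcp_pos: [0.4484, -0.4124, 0.0853]
tool_rot: [-180.0, -0.0, 111.2]
force: [0.7, -0.4, -3.5]
width: 0.0363
finger_force: 10.7
```

Emit:
servo_tool:
  deltas:
    - [[0, 0, 0.005, 0], [0, 0, 0.01, 0], [0, 0, 0.015, 0], [0, 0, 0.015, 0], [0, 0, 0.015, 0]]

```text
time_s: 21.85
tcp_pos: [0.4487, -0.4127, 0.0845]
tool_rot: [180.0, 0.1, 111.2]
force: [-3.7, 5.3, 12.7]
width: 0.0358
finger_force: 12.3
```

Emit:
servo_tool:
  deltas:
    - [[0, 0, -0.01, 0], [-0.015, 0, -0.014, 0], [-0.035, 0, -0.018, 0], [-0.055, 0, -0.022, 0], [-0.075, 0, -0.025, 0], [-0.095, 0, -0.027, 0], [-0.115, 0, -0.028, 0], [-0.13, 0, -0.029, 0], [-0.13, 0, -0.029, 0]]
  claw: 36.25

```text
time_s: 22.75
tcp_pos: [0.4578, -0.437, 0.088]
tool_rot: [-180.0, 0.0, 111.2]
force: [0.6, 0.3, -4.5]
width: 0.0365
finger_force: 7.7
```

```bash
python3 tilt.py
```

```text
[ 0.64  0.3  -4.51] [ 0.079 -0.019  0.082] 7.718590865260921 0.036456765249879314
0.0 11 X -0.090..-0.021 Y -0.032..-0.013 [245. 242. 234.]
0.012 40 X -0.057..-0.016 Y -0.024..-0.013 [54.  52.5 47.5]
0.024 113 X -0.056..-0.022 Y -0.022..0.010 [60. 58. 53.]
0.036 77 X -0.050..-0.015 Y -0.018..0.008 [138. 128. 118.]
0.048 72 X -0.040..-0.009 Y -0.018..0.004 [118.5 111.5 103.5]
0.06 74 X -0.033..-0.001 Y -0.018..0.005 [139.5 129.  120.5]
0.072 68 X -0.027..0.000 Y -0.018..0.004 [143.5 133.  123. ]
0.084 50 X -0.021..0.006 Y -0.023..0.012 [145.5 135.5 124. ]
0.096 6 X -0.012..0.015 Y -0.023..0.020 [99.5 97.  90. ]
```

```bash
python3 - <<'E'
from h import *
s=arm.get_state();c=s['tcp_pos'];y=np.radians(s['tool_rot'][2]);tx=np.array([np.cos(y),np.sin(y)]);ty=np.array([np.sin(y),-np.cos(y)])
for n in('scene','top'):
  q=cloud(vision.get_image(n)).reshape(-1,3);X=(q[:,:2]-c[:2])@tx*1e3;Y=(q[:,:2]-c[:2])@ty*1e3;Z=(q[:,2]-c[2])*1e3
  for lo in range(-12,110,8):
    k=(abs(X)<70)&(abs(Y)<75)&(Z>=lo)&(Z<lo+8)
    if k.sum(): 
      print(n,lo,[(a,k2.sum(),*np.percentile(X[k2],[5,95]).round().astype(int)) for a in range(-70,70,10) for k2 in [k&(Y>=a)&(Y<a+10)] if k2.sum()>3])
E
```

```text
scene -12 [(-20, np.int64(25), np.int64(-19), np.int64(1)), (-10, np.int64(13), np.int64(-26), np.int64(-19)), (0, np.int64(4), np.int64(-25), np.int64(-23))]
scene -4 [(-20, np.int64(11), np.int64(-17), np.int64(14)), (-10, np.int64(10), np.int64(-21), np.int64(-16)), (0, np.int64(5), np.int64(-22), np.int64(-18))]
scene 4 [(-30, np.int64(12), np.int64(-11), np.int64(9)), (-20, np.int64(5), np.int64(-14), np.int64(17)), (-10, np.int64(10), np.int64(-16), np.int64(-11)), (0, np.int64(6), np.int64(-18), np.int64(-14)), (10, np.int64(5), np.int64(-13), np.int64(-8))]
scene 12 [(-40, np.int64(7), np.int64(-5), np.int64(4)), (-30, np.int64(10), np.int64(-11), np.int64(7)), (-20, np.int64(4), np.int64(-7), np.int64(23)), (-10, np.int64(7), np.int64(-13), np.int64(-10)), (0, np.int64(4), np.int64(-13), np.int64(-11))]
scene 20 [(-40, np.int64(9), np.int64(-7), np.int64(4)), (-30, np.int64(13), np.int64(-12), np.int64(6)), (-20, np.int64(7), np.int64(21), np.int64(28))]
scene 28 [(-20, np.int64(6), np.int64(22), np.int64(30))]
scene 36 [(-20, np.int64(8), np.int64(22), np.int64(46))]
scene 
[... 1460 characters left out ...]
np.int64(9)), (-40, np.int64(4), np.int64(-10), np.int64(-5)), (-30, np.int64(13), np.int64(-19), np.int64(17)), (-20, np.int64(14), np.int64(-21), np.int64(15))]
scene 100 [(-70, np.int64(29), np.int64(-11), np.int64(10)), (-60, np.int64(29), np.int64(-8), np.int64(9)), (-50, np.int64(19), np.int64(-7), np.int64(5)), (-40, np.int64(6), np.int64(-12), np.int64(3)), (-30, np.int64(4), np.int64(-13), np.int64(13)), (-20, np.int64(23), np.int64(-20), np.int64(18))]
scene 108 [(-50, np.int64(12), np.int64(-7), np.int64(6)), (-40, np.int64(29), np.int64(-11), np.int64(8)), (-20, np.int64(7), np.int64(-19), np.int64(16))]
top 76 []
top 92 [(60, np.int64(10), np.int64(-6), np.int64(11))]
top 100 []
```

The float is blocked at about 62°: its light cap meets the finger linkage above the pads. I lay it down again, then grip it by the light cap itself (on its corners, about 50 mm), where nothing can jam and the heavy end can hang down.

Emit:
servo_tool:
  deltas:
    - [[0, 0, -0.03, 0], [-0.08, 0, -0.03, 0], [-0.17, 0, -0.03, 0], [-0.25, 0, -0.03, 0], [-0.275, 0, -0.03, 0], [-0.275, 0, 0, 0], [-0.275, 0, 0.015, 0], [-0.275, 0, 0.015, 0]]
  claw: 36

```text
time_s: 23.7
tcp_pos: [0.4775, -0.4873, 0.0851]
tool_rot: [-180.0, -0.0, 111.2]
force: [-0.2, 0.3, -2.6]
width: 0.0358
finger_force: 9.9
```

Emit:
servo_tool:
  deltas:
    - [[0.02, 0, 0.01, 0], [0.045, 0, 0.02, 0], [0.07, 0, 0.033, 0], [0.095, 0, 0.047, 0], [0.12, 0, 0.062, 0], [0.145, 0, 0.078, 0], [0.17, 0, 0.097, 0], [0.195, 0, 0.118, 0], [0.22, 0, 0.14, 0], [0.25, 0, 0.16, 0], [0.25, 0, 0.16, 0]]
  claw: 36.15

```text
time_s: 24.8
tcp_pos: [0.4591, -0.4404, 0.0519]
tool_rot: [-180.0, -0.1, 111.2]
force: [-0.0, 0.9, -1.5]
width: 0.0364
finger_force: 7.8
```

```bash
python3 tilt.py
```

```text
[-0.03  0.93 -1.46] [ 0.169  0.004 -0.002] 7.826437945186626 0.03635298856824507
-0.0 21 X -0.089..-0.071 Y -0.035..-0.011 [230. 225. 211.]
0.012 29 X -0.089..-0.050 Y -0.029..-0.012 [103.  96.  87.]
0.024 77 X -0.082..-0.039 Y -0.024..-0.013 [66. 65. 60.]
0.036 217 X -0.085..-0.026 Y -0.018..0.011 [122. 114. 106.]
0.048 156 X -0.060..-0.010 Y -0.019..0.008 [169.5 158.  146. ]
0.06 31 X -0.042..0.021 Y -0.023..0.011 [175. 163. 149.]
```

Emit:
servo_tool:
  deltas:
    - [[0.02, 0, 0.025, 0], [0.04, 0, 0.05, 0], [0.055, 0, 0.075, 0], [0.07, 0, 0.1, 0], [0.08, 0, 0.125, 0], [0.09, 0, 0.15, 0], [0.097, 0, 0.175, 0], [0.104, 0, 0.195, 0], [0.11, 0, 0.21, 0], [0.11, 0, 0.217, 0], [0.11, 0, 0.217, 0]]

```text
time_s: 25.95
tcp_pos: [0.4524, -0.4227, 0.012]
tool_rot: [180.0, 0.3, 111.2]
force: [-3.0, -0.8, 13.2]
width: 0.0363
finger_force: 10.4
```

Emit:
servo_tool:
  deltas:
    - [[0, 0, 0, 0], [0, 0, 0, 0], [0, 0, 0, 0], [0, 0, 0, 0], [0, 0, 0, 0], [0, 0, 0, 0], [0, 0, -0.1, 0], [0, 0, -0.2, 0], [0, 0, -0.3, 0], [0, 0, -0.3, 0]]
  claw: 65

```text
time_s: 26.95
tcp_pos: [0.4525, -0.4219, 0.0723]
tool_rot: [179.9, 0.3, 111.2]
force: [-0.3, 0.2, -0.2]
width: 0.0652
finger_force: 0.0
```

```bash
cat > fl.py <<'E'
from h import *
s=arm.get_state();c=s['tcp_pos'];y=np.radians(s['tool_rot'][2]);tx=np.array([np.cos(y),np.sin(y)]);ty=np.array([np.sin(y),-np.cos(y)])
print(c,s['force'].round(1))
im=vision.get_image('scene');q=cloud(im).reshape(-1,3);X=(q[:,:2]-c[:2])@tx*1e3;Y=(q[:,:2]-c[:2])@ty*1e3;Z=q[:,2]*1e3
g=im['pixels'].reshape(-1,3).sum(1)
for a in range(-160,90,8):
  k=(X>=a)&(X<a+8)&(abs(Y)<45)&(Z>14)&(Z<54)
  if k.sum()>3: print(a,k.sum(),'Y',np.percentile(Y[k],[5,95]).round(),'ztop',np.percentile(Z[k],95).round(),'bright',np.median(g[k]))
E
python3 fl.py
```

```text
[ 0.45248654 -0.4219157   0.07228398] [-0.3  0.2 -0.2]
-160 19 Y [-41. -20.] ztop 19.0 bright 550.0
-152 37 Y [-44. -15.] ztop 18.0 bright 644.0
-144 45 Y [-43.  -7.] ztop 19.0 bright 673.0
-136 55 Y [-44.  -0.] ztop 20.0 bright 675.0
-128 57 Y [-44.  -0.] ztop 19.0 bright 733.0
-120 36 Y [-40.  -6.] ztop 19.0 bright 720.0
-112 9 Y [-29. -11.] ztop 18.0 bright 730.0
-96 19 Y [-20.  16.] ztop 44.0 bright 396.0
-88 67 Y [-23.   9.] ztop 45.0 bright 190.0
-80 65 Y [-23.  11.] ztop 46.0 bright 190.0
-72 51 Y [-18.   9.] ztop 43.0 bright 639.0
-64 54 Y [-17.   8.] ztop 42.0 bright 721.0
-56 52 Y [-18.   9.] ztop 42.0 bright 645.0
-48 53 Y [-18.   8.] ztop 41.0 bright 510.0
-40 52 Y [-19.   8.] ztop 41.0 bright 735.5
-32 51 Y [-18.   8.] ztop 42.0 bright 505.0
-24 51 Y [-18.   8.] ztop 42.0 bright 486.0
-16 51 Y [-17.   9.] ztop 42.0 bright 481.0
-8 38 Y [-18.   9.] ztop 40.0 bright 451.0
0 30 Y [-19.  -8.] ztop 40.0 bright 418.0
8 32 Y [-18.  -7.] ztop 38.0 bright 480.0
16 40 Y [-19.   1.] ztop 42.0 bright 456.5
24 48 Y [-18.   4.] ztop 42.0 bright 633.5
32 48 Y [-18.  10.] ztop 43.0 bright 641.0
40 60 Y [-21.  10.] ztop 45.0 bright 179.5
48 54 Y [-23.  11.] ztop 46.0 bright 144.5
56 34 Y [-23.  11.] ztop 45.0 bright 151.0
```

Emit:
servo_tool:
  deltas:
    - [[0.08, 0, 0, 0], [0.17, 0, 0, 0], [0.25, 0, 0, 0], [0.26, 0, 0, 0], [0.26, 0, 0.08, 0], [0.26, 0, 0.16, 0], [0.26, 0, 0.24, 0], [0.26, 0, 0.3, 0], [0.26, 0, 0.32, 0], [0.26, 0, 0.32, 0], [0.26, 0, 0.32, 0]]

```text
time_s: 28.1
tcp_pos: [0.4331, -0.3727, 0.0062]
tool_rot: [180.0, 0.0, 111.2]
force: [-0.4, -0.2, -0.6]
width: 0.0649
finger_force: 0.0
```

Emit:
servo_tool:
  deltas:
    - [[0, 0, 0, 0], [0, 0, 0, 0], [0, 0, 0, 0], [0, 0, 0, 0], [0, 0, 0, 0]]
  claw: 49

```text
time_s: 28.6
tcp_pos: [0.433, -0.3727, 0.0066]
tool_rot: [180.0, 0.1, 111.2]
force: [-2.5, 1.3, 5.4]
width: 0.0497
finger_force: 20.5
```

Emit:
servo_tool:
  deltas:
    - [[0, 0, 0, 0], [0, 0, 0, 0], [0, 0, 0, 0]]
  claw: 48.5

```text
time_s: 28.9
tcp_pos: [0.433, -0.3727, 0.0067]
tool_rot: [180.0, 0.1, 111.2]
force: [-1.1, 0.6, 6.9]
width: 0.0492
finger_force: 28.4
```

Emit:
servo_tool:
  deltas:
    - [[0, 0, 0, 0], [-0.003, 0, -0.015, 0], [-0.006, 0, -0.03, 0], [-0.009, 0, -0.045, 0], [-0.013, 0, -0.06, 0], [-0.017, 0, -0.08, 0], [-0.022, 0, -0.098, 0], [-0.022, 0, -0.098, 0], [-0.022, 0, -0.098, 0]]
  claw: 49.2

```text
time_s: 29.8
tcp_pos: [0.4344, -0.3764, 0.0253]
tool_rot: [180.0, -0.0, 111.2]
force: [0.2, 0.1, -2.5]
width: 0.0493
finger_force: 22.5
```

```bash
python3 -c "
from h import *
s=arm.get_state();print(s['force'],s['wrist_torque'],s['finger_force'],s['width'])
"; python3 fl.py | awk 'NR==1||/ztop (2[5-9]|[3-9])/'
```

```text
[ 0.21559347  0.07526173 -2.53689971] [3.34061239e-02 5.06366827e-05 3.99175758e-02] 22.53927033394575 0.049337668354407685
[ 0.4343937  -0.37639878  0.02527962] [ 0.2  0.1 -2.5]
-144 57 Y [-22.  12.] ztop 46.0 bright 217.0
-136 68 Y [-23.  11.] ztop 46.0 bright 198.0
-128 57 Y [-20.   9.] ztop 45.0 bright 295.0
-120 55 Y [-18.   9.] ztop 45.0 bright 693.0
-112 58 Y [-19.   8.] ztop 47.0 bright 675.5
-104 56 Y [-18.   8.] ztop 48.0 bright 580.5
-96 55 Y [-18.  11.] ztop 48.0 bright 695.0
-88 54 Y [-18.  10.] ztop 50.0 bright 703.5
-80 54 Y [-17.   9.] ztop 51.0 bright 702.5
-72 52 Y [-18.  11.] ztop 51.0 bright 670.5
-64 52 Y [-18.   9.] ztop 53.0 bright 696.0
-56 48 Y [-18.  10.] ztop 53.0 bright 549.0
-48 48 Y [-18.   9.] ztop 54.0 bright 491.5
-40 45 Y [-18.  11.] ztop 54.0 bright 403.0
-32 36 Y [-18.   5.] ztop 54.0 bright 418.5
-24 35 Y [-18.  10.] ztop 53.0 bright 439.0
-16 44 Y [-32.  28.] ztop 53.0 bright 283.5
-8 16 Y [-38. -15.] ztop 54.0 bright 137.5
0 9 Y [-38. -36.] ztop 53.0 bright 127.0
8 4 Y [-30. -29.] ztop 44.0 bright 248.0
64 6 Y [-42. -36.] ztop 28.0 bright 147.0
72 12 Y [-37. -32.] ztop 29.0 bright 132.5
80 15 Y [-36. -30.] ztop 28.0 bright 144.0
88 22 Y [-42. -30.] ztop 26.0 bright 131.0
```

The float pivots freely this way (tilt about 8°, heavy end on the desk). I continue along the arc.

Emit:
servo_tool:
  deltas:
    - [[-0.01, 0, -0.03, 0], [-0.02, 0, -0.06, 0], [-0.032, 0, -0.09, 0], [-0.045, 0, -0.118, 0], [-0.06, 0, -0.145, 0], [-0.08, 0, -0.178, 0], [-0.1, 0, -0.208, 0], [-0.123, 0, -0.238, 0], [-0.146, 0, -0.267, 0], [-0.17, 0, -0.293, 0], [-0.2, 0, -0.322, 0], [-0.23, 0, -0.346, 0], [-0.26, 0, -0.37, 0], [-0.29, 0, -0.392, 0], [-0.32, 0, -0.412, 0], [-0.35, 0, -0.428, 0], [-0.38, 0, -0.443, 0], [-0.4, 0, -0.452, 0], [-0.4, 0, -0.452, 0]]

```text
time_s: 31.75
tcp_pos: [0.4635, -0.4516, 0.116]
tool_rot: [180.0, 0.0, 111.2]
force: [-1.5, 3.3, 2.5]
width: 0.0491
finger_force: 22.8
```

```bash
sed -i 's/c\[2\]-.10)/c[2]-.14)/; s/c\[2\]-.1,/c[2]-.14,/' tilt.py; python3 tilt.py
```

```text
[-1.54  3.31  2.55] [0.568 0.155 0.023] 22.836773470044136 0.04911570659191827
0.0 20 X -0.085..-0.044 Y -0.033..-0.009 [202.  191.5 175. ]
0.012 88 X -0.089..-0.055 Y -0.033..-0.013 [84.  80.  73.5]
0.024 113 X -0.089..-0.055 Y -0.020..0.011 [68. 63. 59.]
0.036 80 X -0.082..-0.046 Y -0.018..0.006 [149.5 138.  128.5]
0.048 85 X -0.072..-0.038 Y -0.018..0.005 [133. 124. 116.]
0.06 85 X -0.064..-0.028 Y -0.018..0.004 [152. 140. 131.]
0.072 78 X -0.057..-0.021 Y -0.018..0.004 [150.  138.  128.5]
0.084 78 X -0.049..-0.018 Y -0.019..0.006 [148.  137.5 127.5]
0.096 82 X -0.042..-0.011 Y -0.018..0.005 [149. 138. 127.]
0.108 81 X -0.034..-0.007 Y -0.019..0.006 [140. 131. 121.]
0.12 33 X -0.026..0.014 Y -0.029..0.004 [154. 143. 132.]
```

Emit:
servo_tool:
  deltas:
    - [[-0.02, 0, -0.015, 0], [-0.045, 0, -0.027, 0], [-0.07, 0, -0.036, 0], [-0.095, 0, -0.044, 0], [-0.12, 0, -0.049, 0], [-0.145, 0, -0.054, 0], [-0.17, 0, -0.057, 0], [-0.195, 0, -0.06, 0], [-0.22, 0, -0.062, 0], [-0.245, 0, -0.064, 0], [-0.27, 0, -0.065, 0], [-0.3, 0, -0.065, 0], [-0.33, 0, -0.064, 0], [-0.33, 0, -0.064, 0]]

```text
time_s: 33.2
tcp_pos: [0.4873, -0.5133, 0.1282]
tool_rot: [-180.0, 0.0, 111.2]
force: [0.9, -0.1, -4.1]
width: 0.0494
finger_force: 22.4
```

```bash
python3 tilt.py
```

```text
[ 0.91 -0.07 -4.15] [ 0.101  0.021 -0.003] 22.418766282498837 0.049423449701587664
0.0 42 X -0.089..-0.005 Y -0.034..0.016 [236.  235.5 223. ]
0.012 251 X -0.064..-0.013 Y -0.033..-0.001 [227. 226. 218.]
0.024 100 X -0.080..-0.042 Y -0.022..0.010 [65. 63. 57.]
0.036 109 X -0.084..-0.040 Y -0.027..0.008 [135. 126. 117.]
0.048 84 X -0.080..-0.032 Y -0.028..0.001 [125.5 120.  110.5]
0.06 73 X -0.059..-0.025 Y -0.017..0.002 [134. 128. 120.]
0.072 78 X -0.052..-0.020 Y -0.017..0.002 [145.  135.  124.5]
0.084 83 X -0.047..-0.013 Y -0.018..0.002 [144. 135. 125.]
0.096 83 X -0.040..-0.007 Y -0.017..0.001 [145. 135. 125.]
0.108 67 X -0.034..-0.007 Y -0.019..0.002 [118. 112. 104.]
0.12 55 X -0.029..-0.012 Y -0.017..0.003 [145. 135. 124.]
0.132 35 X -0.023..0.018 Y -0.031..0.000 [143. 132. 124.]
```

Emit:
servo_tool:
  deltas:
    - [[0.05, 0, -0.05, 0], [0.13, 0, -0.05, 0], [0.22, 0, -0.05, 0], [0.31, 0, -0.05, 0], [0.4, 0, -0.05, 0], [0.45, 0, -0.02, 0], [0.45, 0, 0, 0], [0.45, 0, 0, 0], [0.45, 0, 0, 0]]

```text
time_s: 34.15
tcp_pos: [0.4548, -0.4293, 0.1286]
tool_rot: [180.0, 0.0, 111.2]
force: [-0.4, 0.4, -4.4]
width: 0.0493
finger_force: 22.4
```

Emit:
servo_tool:
  deltas:
    - [[0, 0, 0, 0], [0, 0, 0, 0], [0, 0, 0, 0]]
  claw: 49.6

```text
time_s: 34.45
tcp_pos: [0.4547, -0.4288, 0.1285]
tool_rot: [180.0, 0.0, 111.2]
force: [-0.2, 0.6, -3.4]
width: 0.0496
finger_force: 14.5
```

Emit:
servo_tool:
  deltas:
    - [[0, 0, 0, 0], [0, 0, 0, 0], [0, 0, 0, 0]]
  claw: 49.9

```text
time_s: 34.75
tcp_pos: [0.4547, -0.4287, 0.1285]
tool_rot: [180.0, 0.0, 111.2]
force: [-0.0, 0.2, -4.1]
width: 0.05
finger_force: 9.3
```

```bash
python3 tilt.py
```

```text
[-0.01  0.17 -4.14] [0.09  0.027 0.003] 9.318062737584114 0.05000158424923467
0.001 16 X -0.056..0.009 Y -0.026..-0.006 [52.  50.5 46. ]
0.013 94 X -0.053..-0.012 Y -0.022..0.009 [56. 54. 49.]
0.025 73 X -0.050..-0.017 Y -0.017..0.007 [125. 115. 107.]
0.037 57 X -0.043..-0.011 Y -0.019..0.004 [103.  98.  89.]
0.049 58 X -0.040..-0.007 Y -0.018..-0.002 [119.5 110.5 103. ]
0.061 64 X -0.037..-0.005 Y -0.018..0.002 [132.  122.5 113. ]
0.073 57 X -0.034..-0.003 Y -0.018..0.001 [132. 123. 113.]
0.085 59 X -0.030..0.000 Y -0.018..0.002 [133. 123. 113.]
0.097 61 X -0.028..0.002 Y -0.018..0.000 [132. 124. 114.]
0.109 51 X -0.024..0.002 Y -0.018..0.002 [102.  97.  90.]
0.121 36 X -0.023..-0.011 Y -0.016..0.003 [134.5 125.5 116. ]
0.133 16 X -0.018..0.012 Y -0.030..-0.007 [111.5 104.5  97. ]
```

Emit:
servo_tool:
  deltas:
    - [[0, 0, 0, 0], [0, 0, 0, 0], [0, 0, 0.008, 0], [-0.01, 0, 0.014, 0], [-0.03, 0, 0.014, 0], [-0.05, 0, 0.014, 0], [-0.08, 0, 0.013, 0], [-0.11, 0, 0.012, 0], [-0.14, 0, 0.012, 0], [-0.17, 0, 0.013, 0], [-0.17, 0, 0.013, 0]]
  claw: 50.05

```text
time_s: 35.9
tcp_pos: [0.4672, -0.4611, 0.1262]
tool_rot: [180.0, 0.0, 111.2]
force: [0.7, -0.5, 5.6]
width: 0.0503
finger_force: 7.3
```

```bash
python3 tilt.py
```

```text
[ 0.73 -0.47  5.58] [-0.097  0.025  0.013] 7.310215886682272 0.05025685836500793
-0.002 25 X -0.065..0.015 Y -0.034..-0.003 [73. 62. 53.]
0.01 239 X -0.088..0.020 Y -0.032..0.004 [225. 222. 210.]
0.022 49 X -0.015..0.017 Y -0.017..-0.006 [124. 114. 105.]
0.034 49 X -0.016..0.017 Y -0.018..-0.006 [93. 89. 83.]
0.046 51 X -0.016..0.017 Y -0.018..-0.004 [122. 114. 105.]
0.058 55 X -0.016..0.017 Y -0.018..-0.004 [122. 113. 105.]
0.07 58 X -0.016..0.018 Y -0.018..-0.003 [123. 115. 106.]
0.082 53 X -0.016..0.016 Y -0.018..-0.005 [123. 114. 106.]
0.094 57 X -0.015..0.016 Y -0.018..-0.005 [118. 109.  99.]
0.106 42 X -0.016..0.019 Y -0.020..-0.001 [95. 91. 84.]
0.118 19 X -0.016..0.017 Y -0.028..-0.002 [118. 111. 101.]
0.13 6 X -0.013..0.005 Y -0.031..-0.013 [95.5 92.  83.5]
```

The float now stands vertically in the gripper. I firm the grip, lift, and carry it around the turntable on the robot's side.

Emit:
servo_tool:
  deltas:
    - [[0, 0, 0, 0], [0, 0, 0, 0], [0, 0, -0.05, 0], [0, 0, -0.12, 0], [0, 0, -0.2, 0], [0, 0, -0.3, 0], [0, 0, -0.4, 0], [0.05, -0.01, -0.5, 0], [0.12, -0.02, -0.55, 0], [0.22, -0.03, -0.58, 0], [0.34, -0.05, -0.58, 0], [0.46, -0.06, -0.58, 0], [0.58, -0.08, -0.58, 0], [0.7, -0.09, -0.58, 0], [0.8, -0.11, -0.58, 0], [0.87, -0.12, -0.58, 0], [0.9, -0.12, -0.58, 0], [0.9, -0.12, -0.58, 0]]
  claw: 48.5

```text
time_s: 37.75
tcp_pos: [0.3795, -0.3009, 0.2425]
tool_rot: [180.0, 0.0, 111.2]
force: [-0.1, -0.1, -3.7]
width: 0.0487
finger_force: 28.8
```

```bash
python3 tilt.py
```

```text
[-0.13 -0.09 -3.69] [ 0.039 -0.024  0.051] 28.80031518638134 0.04868785913222222
0.114 48 X -0.023..0.018 Y -0.023..0.007 [47.  43.5 37.5]
0.126 103 X -0.023..0.017 Y -0.022..0.008 [57. 59. 45.]
0.138 48 X -0.019..0.009 Y -0.018..-0.003 [127. 120. 107.]
0.15 57 X -0.019..0.012 Y -0.018..0.001 [97. 96. 83.]
0.162 61 X -0.018..0.008 Y -0.018..0.001 [127. 121. 107.]
0.174 59 X -0.018..0.012 Y -0.018..0.004 [126. 120. 107.]
0.186 58 X -0.018..0.010 Y -0.017..0.000 [126. 120. 107.]
0.198 63 X -0.018..0.013 Y -0.018..0.001 [126. 121. 107.]
0.21 59 X -0.018..0.011 Y -0.018..-0.003 [125. 119. 106.]
0.222 64 X -0.017..0.010 Y -0.018..0.003 [100.5  98.5  87. ]
0.234 31 X -0.017..-0.003 Y -0.029..0.005 [124. 117. 105.]
0.246 13 X -0.015..-0.002 Y -0.032..-0.012 [86. 81. 71.]
```

Emit:
servo_tool:
  deltas:
    - [[0.05, 0.01, 0, 0], [0.14, 0.02, 0, 0], [0.26, 0.03, 0, 0], [0.4, 0.05, 0, 0], [0.54, 0.06, 0, 0], [0.68, 0.08, 0, 0], [0.78, 0.09, 0, 0], [0.877, 0.1, 0, 0], [0.877, 0.1, 0, 0]]

```text
time_s: 38.7
tcp_pos: [0.3343, -0.1286, 0.242]
tool_rot: [180.0, -0.1, 111.3]
force: [-0.3, 1.1, -3.4]
width: 0.049
finger_force: 28.8
```

Emit:
servo_tool:
  deltas:
    - [[0.05, 0.02, 0, 0], [0.14, 0.06, 0, 0], [0.26, 0.11, 0, 0], [0.4, 0.17, 0, 0], [0.54, 0.23, 0, 0], [0.68, 0.29, 0, 0], [0.78, 0.33, 0, 0], [0.877, 0.367, 0, 0], [0.877, 0.367, 0, 0]]

```text
time_s: 39.6
tcp_pos: [0.3398, 0.0614, 0.2418]
tool_rot: [180.0, -0.1, 111.3]
force: [-0.5, 1.2, -2.6]
width: 0.0492
finger_force: 28.9
```

Emit:
servo_tool:
  deltas:
    - [[0.06, 0.06, 0, 0], [0.15, 0.14, 0, 0], [0.26, 0.25, 0, 0], [0.38, 0.36, 0, 0], [0.47, 0.45, 0, 0], [0.54, 0.51, 0, 0], [0.567, 0.54, 0, 0], [0.567, 0.54, 0, 0], [0.567, 0.54, 0, 0]]

```text
time_s: 40.5
tcp_pos: [0.3995, 0.2036, 0.2418]
tool_rot: [-180.0, 0.0, 111.2]
force: [-0.6, 0.4, -3.3]
width: 0.0489
finger_force: 28.9
```

```bash
python3 - <<'E'
from h import *
s=arm.get_state();print(s['tcp_pos'],s['force'].round(1),s['finger_force'],s['joints'].round())
x=np.array([.9588,.2840]);n=np.array([-.284,.9588]);o=np.array([.5088,.2404])
for nm in('top','scene'):
    im=vision.get_image(nm);np.savez(nm+'1.npz',**im);q=cloud(im).reshape(-1,3)
    X=(q[:,:2]-o)@x*1e3;Y=(q[:,:2]-o)@n*1e3;Z=q[:,2]*1e3
    for a in range(-40,56,6):
        k=(X>=a)&(X<a+6)&(abs(Y)<60)&(Z>62)&(Z<82)
        if k.any():
            y=np.sort(Y[k]); g=np.diff(y).argmax(); print(nm,a,k.sum(),'Y',y[[0,g,g+1,-1]].round(1))
    k=(X<-100)&(X>-175)&(abs(Y-25)<50)&(Z>60)&(Z<105);print('pin',k.sum(),np.median(X[k]),np.median(Y[k]),X[k].min() if k.any() else 0)
E
```

```text
[0.3994904  0.20362318 0.24178346] [-0.6  0.4 -3.3] 28.93705666065216 [12.  8. 97. -0. 75. -9.]
top -34 4 Y [-35.2 -35.2 -30.4 -25.2]
top -28 9 Y [-35.6 -25.6 -22.3 -22.2]
top -22 11 Y [-36.7 -33.8 -31.  -21.1]
top -16 9 Y [-35.9 -29.4 -25.7 -22.4]
top -10 9 Y [-36.3 -33.4 -30.6 -23.6]
top -4 10 Y [-36.5 -35.5 -31.8 -21.4]
top 2 11 Y [-36.8 -33.  -30.4 -22.9]
top 8 10 Y [-36.9 -35.2 -32.1 -22.1]
top 14 10 Y [-36.8 -30.5 -27.1 -22.9]
top 20 14 Y [-37.1 -35.6 -31.8 -10.1]
top 26 18 Y [-36.5 -36.5 -33.4 -10.5]
top 32 17 Y [-36.7 -15.4 -12.1  -8.2]
top 38 22 Y [-36.5  -7.1  31.3  37.9]
top 44 43 Y [-36.9  37.   40.7  40.7]
top 50 17 Y [-31.4 -31.4 -18.5  26.7]
pin 0 nan nan 0
scene -40 8 Y [27.1 33.1 36.3 36.3]
scene -34 6 Y [24.3 30.4 36.4 40. ]
scene -28 14 Y [-37.8 -26.1  26.9  30.8]
scene -22 17 Y [-39.5 -27.9  23.7  34.3]
scene -16 13 Y [-38.  -21.3  21.7  38.5]
scene -10 12 Y [-38.3 -24.6  24.1  35.7]
scene -4 12 Y [-42.4 -24.4  24.9  33.2]
scene 2 15 Y [-38.3 -26.2  23.   35. ]
scene 8 12 Y [-39.7 -25.9  21.7  35.3]
scene 14 15 Y [-40.4 -22.3  24.5  43.6]
scene 20 21 Y [-39.2   0.8  13.   34.5]
scene 26 39 Y [-39.4 -15.8  -8.7  38.4]
scene 32 22 Y [-39.1  -1.1   8.8  30.5]
scene 38 23 Y [-40.3   7.5  14.8  37.8]
scene 44 23 Y [-38.2 -19.2 -11.8  36.3]
scene 50 13 Y [-36.8  24.3  36.8  36.8]
pin 60 -138.90765580306842 35.237492641630354 -147.27639051902946
  return _methods._mean(a, axis=axis, dtype=dtype,
  ret = ret.dtype.type(ret / rcount)
```

The saddle's arms measure symmetric about my pad estimate (inner faces at -23/+23.5 mm), so I descend in front and slide in.

Emit:
servo_tool:
  deltas:
    - [[0, 0, 0.06, 0], [0, 0, 0.15, 0], [0, 0, 0.26, 0], [0, 0, 0.36, 0], [0, 0, 0.44, 0], [0, 0, 0.475, 0], [0, 0, 0.475, 0], [0.02, 0, 0.475, 0], [0.016, 0.06, 0.475, 0], [0.01, 0.13, 0.475, 0], [0.005, 0.2, 0.475, 0], [0.0, 0.26, 0.475, 0], [-0.003, 0.3, 0.475, 0], [-0.003, 0.3, 0.475, 0]]

```text
time_s: 42.0
tcp_pos: [0.4564, 0.2258, 0.1474]
tool_rot: [179.9, 0.0, 111.2]
force: [-0.4, -0.4, -3.3]
width: 0.0488
finger_force: 29.0
```

Emit:
servo_tool:
  deltas:
    - [[-0.002, 0.03, 0, 0], [-0.005, 0.07, 0, 0], [-0.009, 0.12, 0, 0], [-0.013, 0.17, 0, 0], [-0.018, 0.22, 0, 0], [-0.021, 0.25, 0, 0], [-0.023, 0.27, 0, 0], [-0.023, 0.27, 0, 0], [-0.023, 0.27, 0, 0]]

```text
time_s: 42.9
tcp_pos: [0.5074, 0.2407, 0.1469]
tool_rot: [-180.0, -0.0, 111.2]
force: [0.9, -0.5, -3.9]
width: 0.0491
finger_force: 29.0
```

```bash
python3 tilt.py
```

```text
[ 0.89 -0.52 -3.89] [-0.04   0.035  0.017] 28.972568437457085 0.049127978733824025
0.007 260 X -0.057..0.055 Y -0.032..0.029 [130. 128. 117.]
0.019 30 X -0.025..0.006 Y -0.023..0.013 [54. 52. 42.]
0.031 46 X -0.025..0.013 Y -0.023..0.010 [56. 54. 45.]
0.043 17 X -0.018..0.011 Y -0.020..-0.005 [127. 118. 107.]
0.055 78 X -0.040..0.030 Y -0.030..0.030 [111.5 104.5  95. ]
0.067 141 X -0.040..0.034 Y -0.028..0.032 [181. 165. 151.]
0.079 33 X -0.020..0.004 Y -0.018..0.007 [124. 116. 106.]
0.091 29 X -0.020..0.009 Y -0.018..0.003 [125. 116. 106.]
0.103 37 X -0.020..0.006 Y -0.018..0.011 [125. 116. 106.]
0.115 34 X -0.020..0.008 Y -0.018..0.002 [123.  113.5 105. ]
0.127 33 X -0.018..0.008 Y -0.018..0.005 [107. 101.  92.]
0.139 30 X -0.018..0.002 Y -0.018..0.011 [121.5 114.  104. ]
0.151 13 X -0.018..-0.001 Y -0.031..-0.002 [88. 82. 73.]
```

Emit:
servo_tool:
  deltas:
    - [[0, 0, 0.015, 0], [0, 0, 0.03, 0], [0, 0, 0.038, 0], [0, 0, 0.043, 0], [0, 0, 0.046, 0], [0, 0, 0.046, 0]]

```text
time_s: 43.55
tcp_pos: [0.508, 0.2406, 0.139]
tool_rot: [179.9, 0.0, 111.2]
force: [-1.7, -1.9, 7.5]
width: 0.0491
finger_force: 29.6
```

Emit:
servo_tool:
  deltas:
    - [[0, 0, 0, 0], [0, 0, 0, 0], [0, 0, 0, 0]]
  claw: 50.3

```text
time_s: 43.85
tcp_pos: [0.5083, 0.2408, 0.1385]
tool_rot: [179.9, 0.0, 111.2]
force: [-1.0, -0.8, 6.4]
width: 0.0503
finger_force: 3.9
```

Emit:
servo_tool:
  deltas:
    - [[0, 0, 0, 0], [0, 0, 0, 0], [0, 0, 0, 0], [0, 0, 0, 0]]
  claw: 65

```text
time_s: 44.25
tcp_pos: [0.5076, 0.2408, 0.1375]
tool_rot: [-180.0, -0.0, 111.2]
force: [0.6, -0.6, 0.2]
width: 0.065
finger_force: 0.0
```

```bash
python3 tilt.py
```

```text
[ 0.58 -0.61  0.24] [ 0.062 -0.009  0.038] 0.0 0.06497039357427284
-0.002 52 X -0.057..0.057 Y -0.032..0.031 [161.  146.5 133. ]
0.01 231 X -0.057..0.053 Y -0.033..0.029 [128. 126. 115.]
0.022 52 X -0.026..0.014 Y -0.022..0.013 [55. 54. 43.]
0.034 24 X -0.024..0.008 Y -0.018..-0.004 [123.  114.5 105. ]
0.046 23 X -0.034..0.033 Y -0.028..0.016 [112.  99.  91.]
0.058 93 X -0.041..0.031 Y -0.030..0.030 [117. 108.  99.]
0.07 120 X -0.038..0.036 Y -0.028..0.032 [199.  186.5 174. ]
0.082 34 X -0.022..0.006 Y -0.019..0.006 [124.  114.5 104. ]
0.094 34 X -0.022..0.003 Y -0.018..0.008 [124.  115.  105.5]
0.106 31 X -0.022..0.005 Y -0.019..0.005 [118. 111. 103.]
0.118 34 X -0.024..0.004 Y -0.018..0.002 [98.  94.5 85.5]
0.13 28 X -0.023..-0.002 Y -0.019..0.004 [127.5 118.5 108.5]
0.142 10 X -0.023..-0.009 Y -0.019..-0.002 [83.5 80.  71. ]
```

Emit:
servo_tool:
  deltas:
    - [[0, 0, 0, 0], [0, 0, -0.06, 0], [0, 0, -0.16, 0], [0, 0, -0.26, 0], [0, 0, -0.32, 0], [0.02, -0.06, -0.32, 0.045], [0.05, -0.15, -0.32, 0.09], [0.09, -0.25, -0.32, 0.135], [0.13, -0.37, -0.32, 0.18], [0.17, -0.48, -0.32, 0.225], [0.2, -0.58, -0.32, 0.27], [0.23, -0.67, -0.32, 0.315], [0.238, -0.694, -0.32, 0.36], [0.238, -0.694, -0.32, 0.405], [0.238, -0.694, -0.32, 0.45], [0.238, -0.694, -0.32, 0.495], [0.238, -0.694, -0.32, 0.526], [0.238, -0.694, -0.32, 0.526]]
  claw: 72

```text
time_s: 46.1
tcp_pos: [0.3611, 0.235, 0.202]
tool_rot: [-180.0, -0.0, 16.5]
force: [0.3, 0.4, 0.3]
width: 0.072
finger_force: 0.0
```

```bash
python3 - <<'E'
from h import *
s=arm.get_state();print(s['tcp_pos'],s['tool_rot'],s['joints'].round())
o=np.array([.5088,.2404]);x=np.array([.9588,.2840]);n=np.array([-.284,.9588])
for nm in('scene','top'):
    im=vision.get_image(nm);q=cloud(im).reshape(-1,3);np.savez(nm+'2.npz',**im)
    d=q[:,:2]-o;X=d@x*1e3;Y=d@n*1e3;Z=q[:,2]*1e3
    for z0,z1 in((60,76),(77,100)):
        k=(X<-45)&(X>-175)&(abs(Y-30)<45)&(Z>z0)&(Z<z1)
        if k.sum()>2: print(nm,z0,k.sum(),'Xr',X[k].min(),X[k].max(),'Ymed',np.median(Y[k]),'mean world',q[k].mean(0))
    k=(np.hypot(X,Y)<30)&(Z>150)&(Z<180)
    if k.any(): print(nm,'float top',k.sum(),np.percentile(X[k],[3,97]),np.percentile(Y[k],[3,97]),np.median(Z[k]))
    for a in(80,100,120,134):
        k=(np.hypot(X,Y)<32)&(Z>a)&(Z<a+14)
        if k.any(): print(a,np.percentile(X[k],[3,97]).round(1),np.percentile(Y[k],[3,97]).round(1))
im=dict(np.load('scene2.npz'));save(im,'end1.png',(60,120,300,300),3)
E
```

```text
[0.36106066 0.2349855  0.20201478] [-1.79999105e+02 -1.51883444e-02  1.64656667e+01] [ 17.   8. 103.   0.  69.  91.]
scene 60 85 Xr -147.99028836089053 -45.501487396132354 Ymed 33.32546324072492 mean world [0.41018061 0.24513931 0.07100101]
scene 77 21 Xr -147.3082797714129 -137.54871518369998 Ymed 34.07698665921754 mean world [0.36204672 0.23354496 0.08891441]
scene float top 119 [-22.75917879  17.12140183] [-25.87336045  14.67166989] 161.46557514255568
80 [-17.9   4.9] [-22.4   6.7]
100 [-19.5   9.9] [-22.9   2. ]
120 [-19.8   3.9] [-23.    3.4]
134 [-20.6   6.8] [-23.4   4.7]
top 60 24 Xr -150.01844399293137 -45.22837372987203 Ymed 29.445003750607896 mean world [0.42143209 0.24660368 0.06959869]
top 77 5 Xr -148.57477892949288 -139.93656428076096 Ymed 33.496226779862674 mean world [0.36018764 0.23198633 0.09210797]
top float top 206 [-24.94268493  16.90217798] [-22.55400606  17.20772829] 160.37329040961325
80 [-22.3  -3.8] [-20.5   5.5]
100 [-22.4  -0.7] [-20.2   8.3]
120 [-23.1 -12.6] [-18.4   5.1]
134 [-20.4 -17.8] [-17.2  16.5]
```

The float stands on the pad, with its top at 161 mm and within about 5 mm of the pad's centre. The pin is under the gripper, so I cage it.

Emit:
servo_tool:
  deltas:
    - [[0, 0, 0.06, 0], [0, 0, 0.15, 0], [0, 0, 0.26, 0], [0, 0, 0.37, 0], [0, 0, 0.47, 0], [0, 0, 0.55, 0], [0, 0, 0.59, 0], [0, 0, 0.595, 0], [0, 0, 0.595, 0]]
  claw: 45

```text
time_s: 47.1
tcp_pos: [0.3614, 0.2351, 0.0832]
tool_rot: [-180.0, -0.0, 16.5]
force: [-0.5, -0.5, -0.6]
width: 0.045
finger_force: 0.0
```

Emit:
servo_tool:
  deltas:
    - [[0, 0, 0, 0], [0, 0, 0, 0], [0, 0, 0, 0], [0, 0, 0, 0], [0, 0, 0, 0], [0, 0, 0, 0]]
  claw: 14

```text
time_s: 47.7
tcp_pos: [0.3611, 0.235, 0.0828]
tool_rot: [-180.0, -0.0, 16.5]
force: [-0.5, 0.3, 0.6]
width: 0.014
finger_force: 0.2
```

Emit:
servo_tool:
  deltas:
    - [[0, 0.02, 0, -0.01], [0, 0.057, 0, -0.033], [0.006, 0.114, 0, -0.067], [0.018, 0.17, 0, -0.1], [0.035, 0.224, 0, -0.133], [0.058, 0.276, 0, -0.167], [0.087, 0.325, 0, -0.2], [0.12, 0.371, 0, -0.233], [0.158, 0.413, 0, -0.267], [0.201, 0.452, 0, -0.3], [0.246, 0.485, 0, -0.333], [0.296, 0.514, 0, -0.367], [0.348, 0.537, 0, -0.4], [0.402, 0.554, 0, -0.433], [0.458, 0.566, 0, -0.467], [0.458, 0.566, 0, -0.467]]

```text
time_s: 49.3
tcp_pos: [0.4819, 0.1523, 0.0825]
tool_rot: [180.0, 0.0, 100.6]
force: [-0.7, -0.0, 0.3]
width: 0.014
finger_force: 0.0
```

```bash
cat > gate.py <<'E'
from h import *
s=arm.get_state();print(s['tcp_pos'],s['force'].round(1),s['finger_force'],s['width'],s['time_s'])
o=np.array([.5088,.2404]);x=np.array([.9588,.2840]);n=np.array([-.284,.9588])
print('tcp stand',(s['tcp_pos'][:2]-o)@x,(s['tcp_pos'][:2]-o)@n)
for nm in('scene','top'):
    q=cloud(vision.get_image(nm)).reshape(-1,3);d=q[:,:2]-o;X=d@x*1e3;Y=d@n*1e3;Z=q[:,2]*1e3
    for y in range(-100,40,14):
        k=(X<-33)&(X>-80)&(Y>y)&(Y<y+14)&(Z>58)&(Z<80)
        if k.sum()>2: print(nm,y,k.sum(),np.percentile(X[k],[5,50,95]).round(1))
    k=(np.hypot(X,Y)<32)&(Z>150)&(Z<180)
    if k.sum()>20: print(nm,'float top',np.percentile(X[k],[3,97]),np.percentile(Y[k],[3,97]),np.median(Z[k]))
E
python3 gate.py
```

```text
[0.48185186 0.15230791 0.08254791] [-0.7 -0.   0.3] 0.0002786463028314756 0.013968751940589852 49.3
tcp stand -0.05085602714963925 -0.07680942110814008
scene -86 9 [-54.  -51.1 -44.9]
scene -72 4 [-51.3 -50.7 -49.6]
scene -58 3 [-48.7 -47.4 -45.6]
scene -44 10 [-45.3 -43.5 -38.3]
scene -30 8 [-45.4 -42.2 -39.6]
scene -16 12 [-43.3 -39.9 -34. ]
scene -2 8 [-39.4 -36.7 -35. ]
scene 12 8 [-38.9 -36.  -34.4]
scene 26 13 [-38.9 -36.4 -33.6]
scene float top [-26.42013486  -6.7362463 ] [-7.88144631 18.00405246] 157.8349542163722
```

Emit:
servo_tool:
  deltas:
    - [[0, 0.02, 0, -0.01], [0.001, 0.04, 0, -0.02], [0.002, 0.06, 0, -0.03], [0.003, 0.075, 0, -0.04], [0.004, 0.085, 0, -0.05], [0.004, 0.09, 0, -0.05], [0.004, 0.095, 0, -0.05], [0.004, 0.095, 0, -0.05]]

```text
time_s: 50.2
tcp_pos: [0.4993, 0.1568, 0.0826]
tool_rot: [-180.0, -0.0, 109.5]
force: [0.1, -0.2, -0.2]
width: 0.0139
finger_force: 0.2
```

```bash
python3 gate.py
```

```text
[0.49933131 0.15679577 0.08264454] [ 0.1 -0.2 -0.2] 0.1781285461038351 0.013941644840599223 50.2
tcp stand -0.03282218486528335 -0.07747062679080512
scene -86 6 [-37.2 -36.2 -35.2]
scene -72 5 [-35.9 -34.8 -33.6]
scene -58 8 [-37.4 -34.5 -33.4]
scene -44 5 [-37.7 -34.1 -33.1]
scene -30 10 [-35.9 -33.9 -33.1]
scene -16 6 [-37.2 -34.7 -33. ]
scene -2 5 [-35.4 -35.1 -33.4]
scene 12 3 [-38.7 -35.7 -34.2]
scene 26 15 [-38.4 -35.3 -33.5]
scene float top [-23.70237288   7.99206051] [-19.868095   17.3654433] 161.1262692353918
```

Emit:
servo_tool:
  deltas:
    - [[0, 0.006, 0, 0], [0, 0.012, 0, 0], [0, 0.015, 0, 0], [0, 0.015, 0, 0], [0, 0.015, 0, 0]]

```text
time_s: 50.8
tcp_pos: [0.5005, 0.1572, 0.0823]
tool_rot: [-179.7, -0.0, 109.6]
force: [-9.9, -5.0, 5.2]
width: 0.0142
finger_force: 5.6
```

The gate is at its stop, with 11 N of reaction. I relax, open and retreat upward.

Emit:
servo_tool:
  deltas:
    - [[0, -0.008, 0, 0], [0, -0.008, 0, 0], [0, -0.008, 0, 0], [0, -0.008, 0, 0], [0, -0.008, 0, 0]]
  claw: 30

```text
time_s: 51.3
tcp_pos: [0.501, 0.1573, 0.0827]
tool_rot: [180.0, 0.0, 109.6]
force: [0.4, -0.3, -0.8]
width: 0.0299
finger_force: 0.0
```

Emit:
servo_tool:
  deltas:
    - [[0, 0, -0.06, 0], [0, 0, -0.15, 0], [0, 0, -0.26, 0], [0, 0, -0.4, 0], [0, 0, -0.55, 0], [0, 0, -0.65, 0], [-0.1, -0.1, -0.68, 0], [-0.2, -0.3, -0.68, 0], [-0.3, -0.5, -0.68, 0], [-0.3, -0.6, -0.68, 0], [-0.3, -0.6, -0.68, 0], [-0.3, -0.6, -0.68, 0]]

```text
time_s: 52.5
tcp_pos: [0.4084, 0.0605, 0.2196]
tool_rot: [179.9, 0.0, 109.5]
force: [-0.0, -0.2, -1.0]
width: 0.0298
finger_force: 0.0
```

```bash
python3 gate.py; python3 - <<'E'
from h import *
save(vision.get_image('scene'),'fin.png',(60,100,330,300),2.9)
E
```

```text
[0.4083777  0.06046237 0.21962164] [-0.  -0.2 -1. ] 0.0 0.02979778541154274 52.5
tcp stand -0.14738718875928267 -0.14400426306641645
scene -86 9 [-37.7 -37.2 -33.3]
scene -72 5 [-35.6 -34.2 -33.2]
scene -58 6 [-37.2 -35.8 -35.1]
scene -44 5 [-37.4 -34.9 -33.9]
scene -30 6 [-35.5 -34.5 -33.8]
scene -16 6 [-36.4 -35.6 -33.7]
scene -2 4 [-36.3 -34.3 -33.6]
scene 12 5 [-36.8 -34.3 -33.6]
scene 26 14 [-40.3 -36.8 -34.7]
top -30 3 [-37.2 -35.7 -35. ]
top -16 10 [-38.5 -36.7 -33.6]
top -2 9 [-38.1 -36.4 -33.9]
top 12 8 [-37.8 -36.9 -34.3]
top 26 15 [-41.6 -37.4 -33.1]
top float top [-24.63343392  17.20543468] [-22.71735816  17.31976747] 160.6001741853326
```

View pics/fin.png

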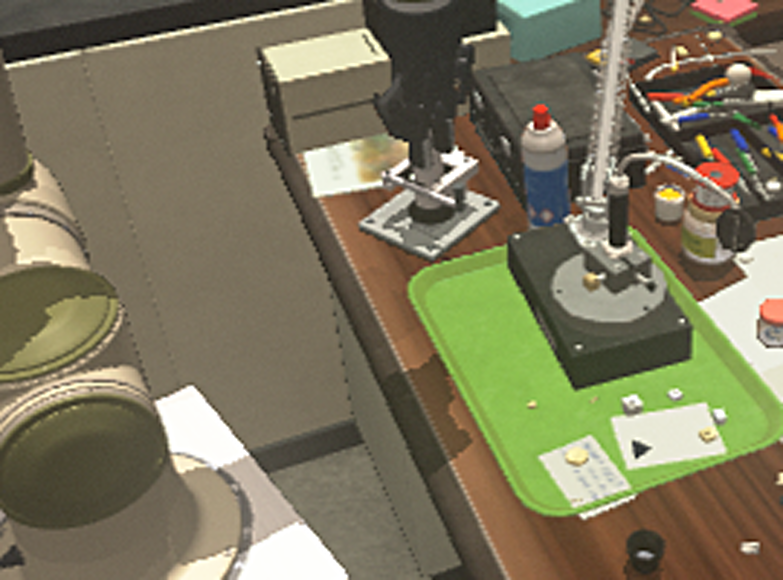

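The picture shows the float standing in the saddle at (430,180), the gate across its front, and the gripper clear of both in the foreground. I hand in.

```bash
python3 -c "
from rig import arm
print(arm.sign_off())"
```

```text
the job is handed in; nothing more can be done
None
```

I handed the job in at about 52 s: the float stands heavy end down on the pad with the gate shut and the gripper clear, but while I was standing it up it slid about 35 mm down to the desk once when I eased the grip; no failure was reported.

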